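# Sort two bead jars into their holder and twist the lid off the wide one

### The job

First stand the two square bead jars upright in the wooden holder, each in the pocket that fits it, pushed fully home. Then, with the wide jar braced in its pocket, twist its tight lid anticlockwise until its lugs let go, lift it straight off, and finish still holding the lid level a few centimetres above the open jar, directly over its mouth, gripped in the fingers and touching nothing else. Leave both jars seated and the other things on the table where they are.

Things in the scene. Friction and masses are not known exactly. Their poses are not given: they have to be found in the camera images.
- wide_jar_middle (a point): the wide jar: frosted glass full of wooden beads, square body 56 x 56 mm with straight walls from its foot to 50 mm up, then a round shoulder and neck; with its aluminium lid on it is 83.5 mm tall. 0.3 kg without lid, loose. This point lies on its vertical axis 40 mm above its foot, a good height to grip the flat walls; x and y axes are square to the walls, z is up
- wide_jar_foot (a point): the centre of the underside of the wide jar, axes as above
- narrow_jar_middle (a point): the narrow jar: the same look and heights as the wide jar but its square body is 46 x 46 mm and its lid 40 mm across (it stays shut). 0.25 kg, loose. This point lies on its vertical axis 40 mm above its foot; x and y axes are square to the walls, z is up
- narrow_jar_foot (a point): the centre of the underside of the narrow jar, axes as above
- lid_middle (a point): the lid of the wide jar: a round knurled aluminium twist-off cap, 48 mm in diameter, 19.5 mm tall, 0.06 kg. This point is on its axis, 10 mm above its lower edge (9.5 mm below its top); z is up. Screwed on, it lies 74 mm above the jar's foot, with its lower edge 4 mm above the shoulder. It cannot be pulled off while shut
- wide_pocket (a point): the centre of the floor of the wide pocket (60 x 60 mm square, 14 mm deep, with a 3 mm chamfer round the mouth) in the holder, a fixed plywood block 86 x 170 x 20 mm whose floor of the pockets lies 6 mm above the table; axes square to the block, x across its short side, y along its long side from the narrow pocket to the wide one, z up
- narrow_pocket (a point): the centre of the floor of the narrow pocket (50 x 50 mm square, 14 mm deep, with a 3 mm chamfer) in the same holder, 84 mm along the holder's -y from the wide pocket; axes as above
- tape: bystander: a roll of plain masking tape lying flat, 104 mm across, 25 mm tall; origin at the centre of its underside
- punch: bystander: a plier-like hole punch lying on the table, 52 x 142 x 16 mm; origin at its underside
- thread_cone: bystander: a standing cone of thread, 62 mm across, 150 mm tall; origin at the centre of its underside
- small_scissors: bystander: small scissors lying on the table, 57 x 141 x 10 mm; origin at its underside
- lid: the same lid, origin at the centre of its lower edge. It is tight (about 0.2 N m; an unbraced jar turns with it). Turned anticlockwise seen from above, relative to the jar, its three lugs come free after 25 to 45 degrees (start varies), and a stop ends the turn at 64 to 78; in between it lifts off straight. The jar can twist 9 degrees in its pocket: turning the lid 60 to 65 always frees it
- mouth (a point): the centre of the rim of the wide jar's neck (34 mm across), 78 mm above its foot, under the lid; inside the lid a springy seal presses on the rim with about 7 N and rises 1.5 mm off the lid's top when freed
There are look-alikes about, which are no part of the job. There is more than one size of the lid; the one meant has the size given above.

How it is judged:
By the outcome, as a careful person would: the job done as asked, in the order asked, and still so for the second after the job is handed in, while the arm keeps its last pose, push and grip.
It also fails if it takes over 67 s, if anything falls off the work surface, if the arm or the gripper's body presses on something with over 40 N, if the wrist force passes 120 N, or if a joint passes its speed limit or range.

### The arm

A 6-joint arm with a two-finger parallel gripper is mounted at the origin on a cart in front of the work surface, level with it; the furniture and walls round the work are solid. World frame = base frame: x ahead of the robot, y to its left, z up, the work surface at z = 0. Lengths are in m, angles in rad, forces in N, time in s.
With the tool pointing down it reaches from about 0.35 to 0.975 m from the base axis. Payload 17.4 kg.
Tool frame: the origin (TCP) lies between the finger pads; the fingertips stand arm.tcp_to_tips ahead of it and the grasp point (between the pads) lies 5 mm behind it (arm.tcp_to_tips is the distance from the TCP to the fingertips, in m); x points along the fingers, y is the direction in which the jaws open and shut, and the axes are right-handed (so a half turn about x gives the same grasp; the last joint's range is limited). The gripper opens to 85 mm and grips with 20 to 120 N. Pads are 22 mm wide; open, the fingers measure 114 mm over their backs; the gripper's body (76 mm by 85 mm) begins 54 mm behind the grasp point. The pads swing forward as they close: fully open they stand 13 mm farther back than shut.
Start: joints at [-1.229, 0.116, 1.442, -0, 1.584, -0.038], TCP at [0.25, -0.627, 0.245] pointing down, gripper open.
Joint ranges: [-2.83, 2.83], [-0.83, 2.19], [0.07, 2.5], [-1.14, 4.28], [0.01, 3], [-2.97, 2.97]. Speed limits (rad/s): [1.89, 1.89, 2.22, 3.14, 3.14, 3.14].

### API

Orientations are given as a unit quaternion [w, x, y, z].
In Python, from cell import readout, camera, job, look_for, trace, arm gives the robot as it stands.
- The arm moves only by the tool arm_command, never from a script. Its argument "plan" is a list of rows, each an object with "slide": the shift along the tool's x, y, z in cm, a list of three; "turn": the turn, a rotation vector about the tool's x, y, z in rad, a list of three; "fingers": the closure, from 0 (fully open) to 1 (shut). In form: [{"slide": [dx, dy, dz], "turn": [ax, ay, az], "fingers": fingers}, ...]. A call has exactly 8 rows; each row shifts and turns the pose as measured when the row begins, along the tool's axes as they then stand; what a row does not reach is not made up. A row lasts 1/8 s, in which the tool goes at most 62.5 mm and 10.7 degrees, less where a joint would pass 70% of its speed; a pose out of reach is approached as far as the arm can. A call with a gripper value outside its range is refused whole. The fingers move at their own pace and stop on an object; "squeeze" is the grip in N (left out, the last holds). Time passes only in rows, so rows that do not move let the fingers close, or fill a call up. It gives the time, the measured TCP pose, the force and the opening at its end, in the units of the state.
- readout.get_obs(): the state, without advancing time (a new reading comes with each control period).
- camera(name): name is "scene" or "top" or "wrist"; returns a dict with "pixels" (480x640x3 uint8, blue, green, red), "vertical_fov" (degrees; the focal length in pixels is half the picture's height over the tangent of half this angle, whatever the lens; pixels are square), "cx", "cy" (the principal point, pixels), "k1" (the pictures are not rectified: a ray, as slopes to the right and down, at radius r is drawn at 1 + k1 r^2 times it, then the intrinsics apply), "T" (4x4, takes a point from camera to world coordinates). Camera axes: x right, y down, z forward; pixel columns grow to the right and rows downward; lengths in m; the calibration is good to about 2 mm. A picture is of the moment at which its call begins. There is no depth.
- job.finish_job(): hands the job in, once; it reports no verdict.
Trained networks look in the newest picture that a camera, given by its name, has taken for a name from the list of things; names that differ only in an ending like _2 or _b are one class to them, and where a whole thing is asked for, a point or a joint stands for the part that bears it (a point fixed in the world has none). Each returns a list of dicts, best first, with "conf" (0 to 1); they miss things now and then, are a little off and sometimes report something else, mostly with a low value. They report only what shows in the picture. A call takes as long as a camera call. They do not tell look-alikes from the thing itself.
- look_for(query, camera): "location" ([column, row] in pixels, amid what is visible of it).
- trace(query, camera): "region" (480x640 bool, what is visible of it) and "location" ([column, row] in pixels, amid what is visible of it).
The state is a dict: "time": time; "q": joint angles; "joint_velocities": joint speeds; "joint_efforts": joint torques, N m; "position": TCP position; "orientation": TCP orientation; "ft_force": force on the tool from outside, world axes, zero at the start; "ft_torque": the same for the moment, N m; "grip_width": opening from 0.0 (shut) to 1.0 (fully open).
Only numpy, scipy, OpenCV 4.12 (cv2) and the standard library are available. Lean on these libraries where they do the work, as an engineer would, in place of code of your own. Each camera call takes 0.05 s, during which the arm holds its last target.

## Working session

There is one attempt and no reset: what is moved stays moved. The work goes in short steps, Python scripts to look and compute and a tool call to move; the robot and the scene stay as the last step left them, time stands still between calls to the robot, and variables do not carry over. Pictures are saved under pics/ and viewed, and the job is handed in when it is done.

Besides the shell and the picture viewer there is one more tool, called after "Call:" as a command line: name --argument value ..., lists and objects as JSON in quotes. arm_command: Moves the arm, as the interface text tells. Its arguments: {"type":"object","properties":{"plan":{"type":"array","items":{"type":"object","properties":{"slide":{"type":"array","items":{"type":"number"}},"turn":{"type":"array","items":{"type":"number"}},"fingers":{"type":"number"}}}},"squeeze":{"type":"number"}},"required":["plan"]}

```bash
ls; mkdir -p pics
cat > h.py <<'E'
import numpy as np, cv2
from cell import readout, camera, job, look_for, trace, arm
def shot(name,fn):
    c=camera(name); cv2.imwrite('pics/'+fn,c['pixels']); 
    return c
def K(c):
    f=240/np.tan(np.radians(c['vertical_fov'])/2); return f
def ray(c,px):
    f=K(c); d=np.array([(px[0]-c['cx'])/f,(px[1]-c['cy'])/f])
    r=np.linalg.norm(d); u=r
    for _ in range(30): u=r/(1+c['k1']*u*u)
    s=d*(u/r if r>0 else 1)
    T=np.array(c['T']); v=T[:3,:3]@np.array([s[0],s[1],1]); return T[:3,3],v/np.linalg.norm(v)
def onz(c,px,z):
    o,v=ray(c,px); return o+v*(z-o[2])/v[2]
def proj(c,p):
    T=np.array(c['T']); q=T[:3,:3].T@(np.array(p)-T[:3,3]); s=q[:2]/q[2]; s=s*(1+c['k1']*(s@s)); return s*K(c)+[c['cx'],c['cy']]
def tri(rs):
    A=np.zeros((3,3));b=np.zeros(3)
    for o,v in rs:
        P=np.eye(3)-np.outer(v,v);A+=P;b+=P@o
    x=np.linalg.solve(A,b)
    return x,[np.linalg.norm((np.eye(3)-np.outer(v,v))@(x-o)) for o,v in rs]
E
python3 - <<'E'
from h import *
o=readout.get_obs()
for k,v in o.items(): print(k,np.round(v,4))
print(arm.tcp_to_tips, [a for a in dir(arm) if a[0]!='_'])
for n in('scene','top','wrist'):
    c=shot(n,n+'0.png'); print(n,c['vertical_fov'],c['cx'],c['cy'],c['k1'],np.round(c['T'],3).tolist())
    for q in ('wide_jar_middle','narrow_jar_middle','lid','lid_middle','wide_pocket','narrow_pocket','wide_jar_foot','narrow_jar_foot','tape','punch','thread_cone','small_scissors'):
        print(q,[(np.round(d['location']).tolist(),round(d['conf'],2)) for d in look_for(q,n)][:5])
E
```

```text
pics
time 0.0
q [-1.2288  0.1165  1.4423  0.      1.584  -0.0378]
joint_velocities [ 0.0005 -0.0004  0.0007 -0.001   0.001  -0.0005]
joint_efforts [-4.40000e-03 -7.32020e+01 -6.32499e+01 -1.00000e-04  6.20000e-03
 -0.00000e+00]
position [ 0.2502 -0.6267  0.2446]
orientation [-0.1331 -0.6943 -0.1339  0.6945]
ft_force [ 0.6999 -0.2482  0.2481]
ft_torque [-0.0223  0.0069 -0.0119]
grip_width 0.999
0.014 ['IKError', 'tcp_to_tips']
scene 42.296384686180254 318.73396881244327 239.6654520155944 0.05639481398532087 [[-0.5, -0.527, 0.687, -0.367], [-0.866, 0.315, -0.389, 0.724], [-0.011, -0.789, -0.614, 0.861], [0.0, 0.0, 0.0, 1.0]]
wide_jar_middle [([423.0, 202.0], 0.98), ([248.0, 353.0], 0.4)]
narrow_jar_middle [([382.0, 222.0], 0.79)]
lid [([426.0, 184.0], 0.89), ([389.0, 255.0], 0.56)]
lid_middle [([426.0, 186.0], 0.81), ([387.0, 256.0], 0.47), ([370.0, 290.0], 0.18)]
wide_pocket [([275.0, 283.0], 0.7)]
narrow_pocket [([276.0, 281.0], 0.94), ([426.0, 184.0], 0.74), ([424.0, 204.0], 0.43)]
wide_jar_foot [([420.0, 208.0], 0.83)]
narrow_jar_foot [([383.0, 221.0], 0.72)]
tape [([213.0, 252.0],
[... 530 characters left out ...]
.0, 223.0], 0.71)]
narrow_pocket [([266.0, 247.0], 0.93), ([418.0, 228.0], 0.41), ([179.0, 221.0], 0.4)]
wide_jar_foot [([418.0, 235.0], 0.62)]
narrow_jar_foot [([380.0, 233.0], 0.78)]
tape [([241.0, 185.0], 0.82)]
punch [([218.0, 291.0], 0.9)]
thread_cone [([175.0, 222.0], 0.91)]
small_scissors [([322.0, 282.0], 0.6)]
wrist 59.06987377153557 324.55569994764153 237.16556407702237 0.01576478406671524 [[0.37, -0.883, -0.288, 0.324], [-0.929, -0.352, -0.114, -0.597], [-0.001, 0.31, -0.951, 0.375], [0.0, 0.0, 0.0, 1.0]]
wide_jar_middle []
narrow_jar_middle []
lid []
lid_middle []
wide_pocket []
narrow_pocket []
wide_jar_foot []
narrow_jar_foot []
tape []
punch []
thread_cone []
small_scissors []
```

View pics/scene0.png

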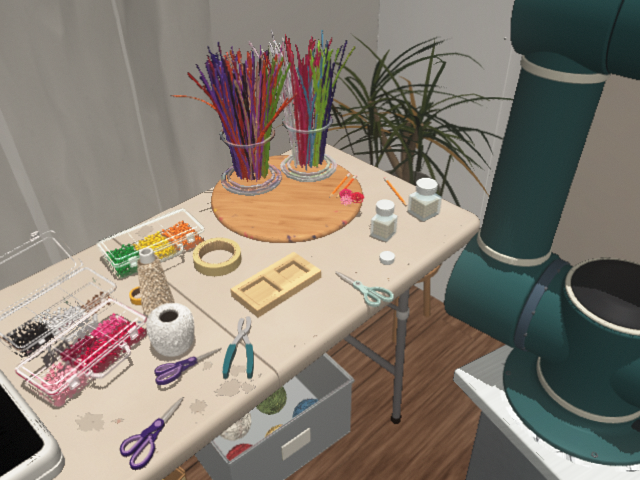

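View pics/top0.png

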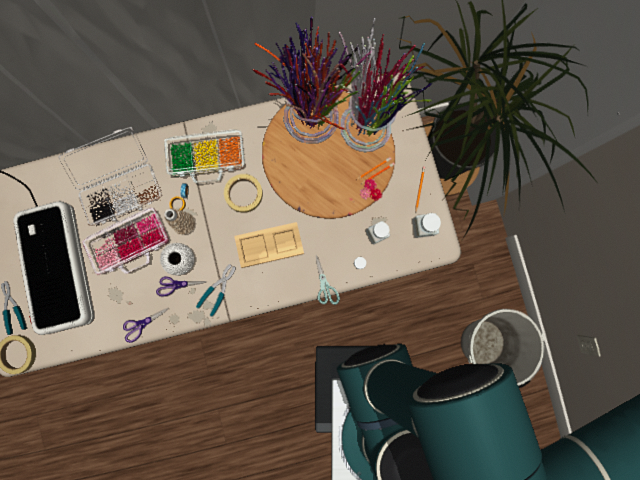

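View pics/wrist0.png

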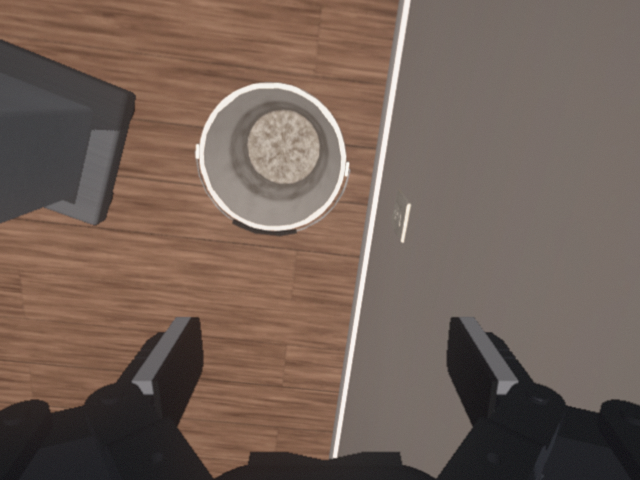

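Run:
```python
from h import *
t=camera('top');s=camera('scene')
for n,px,z in [('wide lid',(430,219),.0835),('narrow',(381,229),.0835),('looselid',(360,263),.02),('h1',(235,236),.02),('h2',(301,224),.02),('h3',(303,253),.02),('h4',(240,266),.02),('scis',(322,282),0),('tape',(241,190),.02)]:
    print(n,np.round(onz(t,px,z),3))
print(tri([ray(t,(430,219)),ray(s,(427,183))]),tri([ray(t,(381,229)),ray(s,(384,205))]))
a=cv2.resize(t['pixels'][190:310,200:460],None,fx=3,fy=3,interpolation=cv2.INTER_CUBIC);cv2.imwrite('pics/tz.png',a)
a=cv2.resize(s['pixels'][150:330,210:470],None,fx=3,fy=3,interpolation=cv2.INTER_CUBIC);cv2.imwrite('pics/sz.png',a)
```

```text
wide lid [ 0.565 -0.085  0.083]
narrow [0.537 0.043 0.083]
looselid [0.455 0.089 0.02 ]
h1 [0.523 0.421 0.02 ]
h2 [0.558 0.246 0.02 ]
h3 [0.48 0.24 0.02]
h4 [0.444 0.406 0.02 ]
scis [0.405 0.188 0.   ]
tape [0.648 0.408 0.02 ]
(array([ 0.56308778, -0.08834396,  0.08082455]), [np.float64(0.003444536535351929), np.float64(0.003444536535352035)]) (array([0.53782752, 0.04367222, 0.08157669]), [np.float64(0.001087558403920288), np.float64(0.0010875584039203466)])
```

View pics/tz.png

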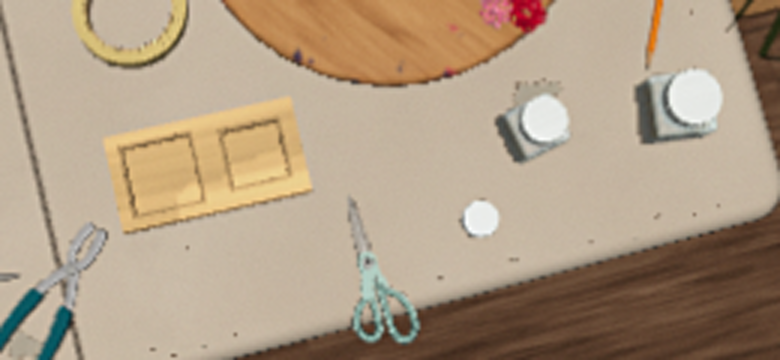

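View pics/sz.png

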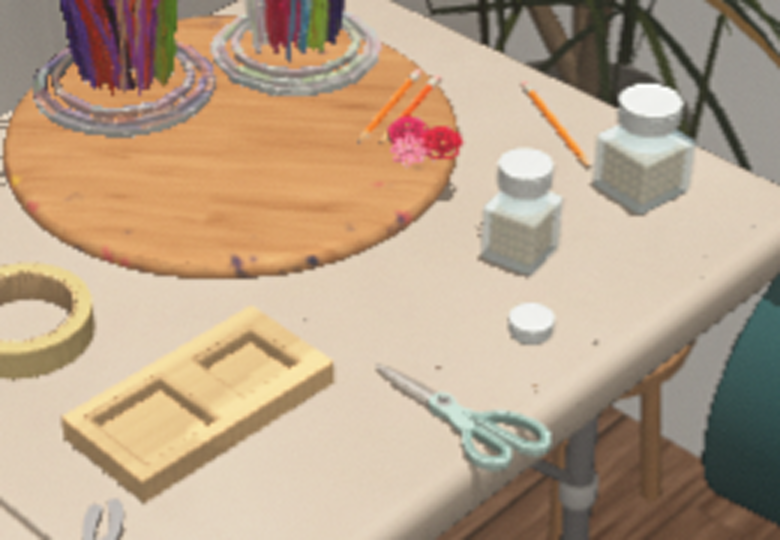

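```bash
cat >> h.py <<'E'
from scipy.spatial.transform import Rotation as R
def pose():
    o=readout.get_obs(); q=np.array(o['orientation']); return np.array(o['position']),R.from_quat(q[[1,2,3,0]]),o
def down(yaw,tiltfrom=None):
    # tool x down, y axis at world angle yaw
    y=np.array([np.cos(yaw),np.sin(yaw),0]);x=np.array([0,0,-1.]);return R.from_matrix(np.c_[x,y,np.cross(x,y)])
def plan(wps,n=8,fr=None):
    """wps: list of (pos,yaw_deg,rows)"""
    p,r,_=pose()
    for pos,yaw,rows in wps:
        r1=down(np.radians(yaw)); rv=(r.inv()*r1).as_rotvec()
        ps=[p+(np.array(pos)-p)*i/rows for i in range(rows+1)]; rs=[r*R.from_rotvec(rv*i/rows) for i in range(rows+1)]
        for i in range(rows):
            print(np.round(rs[i].inv().apply(ps[i+1]-ps[i])*100,2).tolist(), np.round(rv/rows,3).tolist(),'%.0fmm %.1fdeg'%(1000*np.linalg.norm(ps[i+1]-ps[i]),np.degrees(np.linalg.norm(rv))/rows))
        p=np.array(pos);r=r1
def st():
    p,r,o=pose(); m=r.as_matrix()
    print('t',round(o['time'],2),'p',np.round(p,4),'yaw',round(np.degrees(np.arctan2(m[1,1],m[0,1])),2),'tilt',np.round(np.degrees([m[0,0],m[1,0]]),2),'F',np.round(o['ft_force'],1),'w',round(o['grip_width'],3),'q',np.round(o['q'],2))
E
python3 - <<'E'
from h import *
st()
p,r,o=pose(); print(r.as_matrix().round(3))
c=camera('wrist');T=np.array(c['T']);print('cam in tool',r.inv().apply(T[:3,3]-p), (r.inv().as_matrix()@T[:3,:3]).round(3))
# jar yaw est from top zoom
t=camera('top')
def z(px): return (200+px[0]/3,190+px[1]/3)
for a,b,zz in [((507,127),(524,161),.0),((524,161),(571,141),0),((652,143),(717,135),0.0),((105,138),(291,97),.02),((126,232),(312,190),.02)]:
    A=onz(t,z(a),zz);B=onz(t,z(b),zz);d=B-A;print(np.round(A,3),np.round(B,3),np.degrees(np.arctan2(d[1],d[0])).round(1),np.linalg.norm(d).round(3))
print('aim at (.55,-.02,.3), tool yaw candidates')
E
```

```text
t 2.05 p [ 0.2502 -0.6269  0.2453] yaw -68.24 tilt [ 0. -0.] F [ 0.1 -0.2 -0.3] w 1.0 q [-1.23  0.12  1.44  0.    1.58 -0.04]
[[ 0.     0.371 -0.929]
 [-0.    -0.929 -0.371]
 [-1.     0.    -0.   ]]
cam in tool [-0.12931573 -0.00016251 -0.07968881] [[ 0.001 -0.31   0.951]
 [ 1.    -0.    -0.001]
 [ 0.     0.951  0.31 ]]
[0.54  0.061 0.   ] [0.509 0.046 0.   ] -153.7 0.034
[0.509 0.046 0.   ] [0.528 0.002 0.   ] -66.6 0.047
[ 0.527 -0.072  0.   ] [ 0.535 -0.133  0.   ] -82.4 0.061
[0.523 0.421 0.02 ] [0.562 0.257 0.02 ] -76.8 0.168
[0.44 0.4  0.02] [0.479 0.237 0.02 ] -76.6 0.167
aim at (.55,-.02,.3), tool yaw candidates
```

Run:
```python
from h import *
plan([([.56,-.03,.27],10,14)])
```

```text
[-0.18, -3.14, -3.64] [-0.098, 0.0, -0.0] 48mm 5.6deg
[-0.18, -2.77, -3.92] [-0.098, 0.0, -0.0] 48mm 5.6deg
[-0.18, -2.38, -4.18] [-0.098, 0.0, -0.0] 48mm 5.6deg
[-0.18, -1.96, -4.39] [-0.098, 0.0, -0.0] 48mm 5.6deg
[-0.18, -1.52, -4.56] [-0.098, 0.0, -0.0] 48mm 5.6deg
[-0.18, -1.07, -4.68] [-0.098, 0.0, -0.0] 48mm 5.6deg
[-0.18, -0.61, -4.76] [-0.098, 0.0, -0.0] 48mm 5.6deg
[-0.18, -0.14, -4.8] [-0.098, 0.0, -0.0] 48mm 5.6deg
[-0.18, 0.33, -4.79] [-0.098, 0.0, -0.0] 48mm 5.6deg
[-0.18, 0.79, -4.74] [-0.098, 0.0, -0.0] 48mm 5.6deg
[-0.18, 1.25, -4.64] [-0.098, 0.0, -0.0] 48mm 5.6deg
[-0.18, 1.69, -4.49] [-0.098, 0.0, -0.0] 48mm 5.6deg
[-0.18, 2.12, -4.31] [-0.098, 0.0, -0.0] 48mm 5.6deg
[-0.18, 2.53, -4.08] [-0.098, 0.0, -0.0] 48mm 5.6deg
```

Call:
arm_command --plan '[{"slide":[-0.2,-3.1,-3.6],"turn":[-0.1,0,0],"fingers":0},{"slide":[-0.2,-2.8,-3.9],"turn":[-0.1,0,0],"fingers":0},{"slide":[-0.2,-2.4,-4.2],"turn":[-0.1,0,0],"fingers":0},{"slide":[-0.2,-2.0,-4.4],"turn":[-0.1,0,0],"fingers":0},{"slide":[-0.2,-1.5,-4.6],"turn":[-0.1,0,0],"fingers":0},{"slide":[-0.2,-1.1,-4.7],"turn":[-0.1,0,0],"fingers":0},{"slide":[-0.2,-0.6,-4.8],"turn":[-0.1,0,0],"fingers":0},{"slide":[-0.2,-0.1,-4.8],"turn":[-0.1,0,0],"fingers":0}]' --squeeze 60

```text
time: 3.15
position: [0.4243, -0.2734, 0.2615]
orientation: [0.4, 0.584, 0.399, -0.583]
ft_force: [-0.0, 0.2, 0.3]
grip_width: 1.002
```

Run:
```python
from h import *
st()
plan([([.56,-.03,.27],10,8)])
```

```text
t 3.15 p [ 0.4243 -0.2734  0.2615] yaw -21.23 tilt [ 0.06 -0.01] F [-0.   0.2  0.3] w 1.002 q [-0.62 -0.26  1.78  0.    1.63 -0.25]
[-0.11, 0.48, -3.45] [-0.068, -0.0, -0.0] 35mm 3.9deg
[-0.11, 0.71, -3.41] [-0.068, -0.0, -0.0] 35mm 3.9deg
[-0.11, 0.94, -3.35] [-0.068, -0.0, -0.0] 35mm 3.9deg
[-0.11, 1.17, -3.28] [-0.068, -0.0, -0.0] 35mm 3.9deg
[-0.11, 1.39, -3.19] [-0.068, -0.0, -0.0] 35mm 3.9deg
[-0.11, 1.61, -3.09] [-0.068, -0.0, -0.0] 35mm 3.9deg
[-0.11, 1.81, -2.98] [-0.068, -0.0, -0.0] 35mm 3.9deg
[-0.11, 2.01, -2.85] [-0.068, -0.0, -0.0] 35mm 3.9deg
```

Call:
arm_command --plan '[{"slide":[-0.1,0.6,-4.6],"turn":[-0.09,0,0],"fingers":0},{"slide":[-0.1,0.9,-4.5],"turn":[-0.09,0,0],"fingers":0},{"slide":[-0.1,1.2,-4.4],"turn":[-0.09,0,0],"fingers":0},{"slide":[-0.1,1.6,-4.3],"turn":[-0.09,0,0],"fingers":0},{"slide":[-0.1,1.9,-4.1],"turn":[-0.09,0,0],"fingers":0},{"slide":[-0.1,2.2,-3.0],"turn":[-0.07,0,0],"fingers":0},{"slide":[0,0,0],"turn":[0,0,0],"fingers":0},{"slide":[0,0,0],"turn":[0,0,0],"fingers":0}]'

```text
time: 4.15
position: [0.5484, -0.0252, 0.2692]
orientation: [0.542, 0.456, 0.54, -0.455]
ft_force: [0.4, 0.7, -0.3]
grip_width: 1.0
```

```bash
cat >> h.py <<'E'
import pickle
def snap(n,fn,z=1):
    c=camera(n); cv2.imwrite('pics/'+fn+'.png',c['pixels']); c=dict(c);pickle.dump(c,open('pics/'+fn+'.pkl','wb')); return c
def load(fn): return pickle.load(open('pics/'+fn+'.pkl','rb'))
E
python3 - <<'E'
from h import *
st()
snap('wrist','w1')
E
```

```text
t 4.15 p [ 0.5484 -0.0252  0.2692] yaw 9.86 tilt [ 0.24 -0.07] F [ 0.4  0.7 -0.3] w 1.0 q [-0.09 -0.17  1.68 -0.    1.62 -0.26]
```

View pics/w1.png

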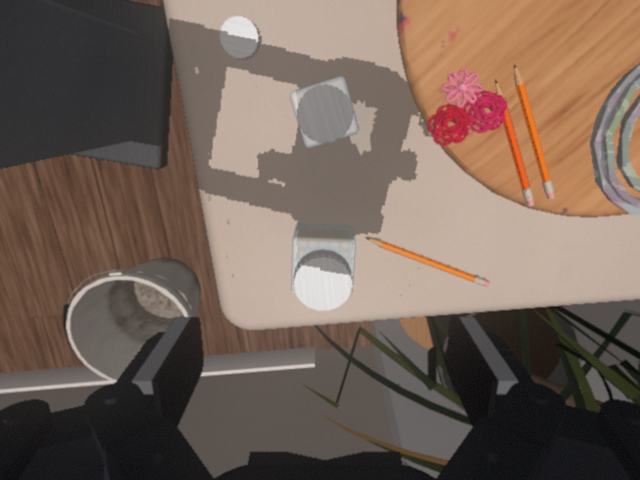

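Run:
```python
from h import *
c=load('w1'); im=c['pixels']
a=cv2.resize(im[60:160,270:380],None,fx=4,fy=4,interpolation=cv2.INTER_CUBIC)
b=cv2.resize(im[215:315,270:380],None,fx=4,fy=4,interpolation=cv2.INTER_CUBIC)
cv2.imwrite('pics/w1z.png',np.vstack([a,b])[:, :])
```

```text
(no output)
```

View pics/w1z.png

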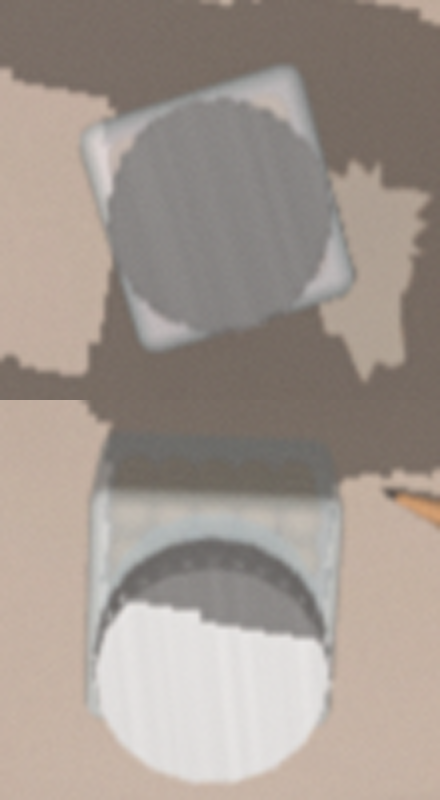

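Run:
```python
from h import *
c=load('w1')
f=lambda x,y,b:(270+x/4,(60+y/4) if not b else 215+(y-400)/4)
def info(A,B,z):
    d=onz(c,B,z)-onz(c,A,z);return round(np.degrees(np.arctan2(d[1],d[0])),1),round(np.linalg.norm(d),4)
print('narrow lid',onz(c,f(220,215,0),.0835).round(4))
cs=[f(*p,0) for p in [(82,132),(294,65),(355,288),(150,352)]]
P=[onz(c,p,.05) for p in cs];print('sq ctr',np.mean(P,0).round(4));
for i in range(4):print(info(cs[i],cs[(i+1)%4],.05))
print('wide lid',onz(c,f(212,676,1),.0835).round(4), info(f(95,676,1),f(330,676,1),.0835))
print(info(f(95,492,1),f(342,502,1),.05),info(f(108,434,1),f(334,440,1),.0))
print(info(f(95,492,1),f(88,710,1),.05))
print(np.round([onz(c,f(95,492,1),.05),onz(c,f(342,502,1),.05)],4))
```

```text
narrow lid [0.5375 0.0434 0.0835]
sq ctr [0.5377 0.043  0.05  ]
(np.float64(26.3), np.float64(0.0428))
(np.float64(-63.1), np.float64(0.0435))
(np.float64(-153.2), np.float64(0.043))
(np.float64(116.6), np.float64(0.0439))
wide lid [ 0.5586 -0.0875  0.0835] (np.float64(9.8), np.float64(0.0477))
(np.float64(7.3), np.float64(0.0536)) (np.float64(8.2), np.float64(0.0554))
(np.float64(-83.2), np.float64(0.0519))
[[ 0.5288 -0.0639  0.05  ]
 [ 0.5819 -0.0571  0.05  ]]
```

Run:
```python
from h import *
plan([([.5587,-.088,.12],7.3,5)])
```

```text
[2.99, -0.02, 1.26] [0.009, 0.0, -0.001] 32mm 0.5deg
[2.99, -0.01, 1.26] [0.009, 0.0, -0.001] 32mm 0.5deg
[2.99, 0.01, 1.27] [0.009, 0.0, -0.001] 32mm 0.5deg
[2.98, 0.02, 1.27] [0.009, 0.0, -0.001] 32mm 0.5deg
[2.98, 0.03, 1.27] [0.009, 0.0, -0.001] 32mm 0.5deg
```

Call:
arm_command --plan '[{"slide":[3.0,0,1.3],"turn":[0.009,0,0],"fingers":0},{"slide":[3.0,0,1.3],"turn":[0.009,0,0],"fingers":0},{"slide":[3.0,0,1.3],"turn":[0.009,0,0],"fingers":0},{"slide":[3.0,0,1.3],"turn":[0.009,0,0],"fingers":0},{"slide":[3.0,0,1.3],"turn":[0.009,0,0],"fingers":0},{"slide":[0,0,0],"turn":[0,0,0],"fingers":0},{"slide":[0,0,0],"turn":[0,0,0],"fingers":0},{"slide":[0,0,0],"turn":[0,0,0],"fingers":0}]'

```text
time: 5.2
position: [0.5576, -0.0973, 0.1197]
orientation: [0.531, 0.472, 0.525, -0.469]
ft_force: [0.2, -0.7, 1.4]
grip_width: 0.997
```

Run:
```python
from h import *
st()
snap('wrist','w2')
plan([([.5587,-.088,.036],7.3,5)])
```

```text
t 5.2 p [ 0.5576 -0.0973  0.1197] yaw 6.55 tilt [ 0.58 -0.13] F [ 0.2 -0.7  1.4] w 0.997 q [-0.22 -0.07  1.83 -0.    1.36 -0.33]
[1.68, 0.02, -0.19] [-0.003, 0.001, -0.002] 17mm 0.2deg
[1.68, 0.03, -0.19] [-0.003, 0.001, -0.002] 17mm 0.2deg
[1.68, 0.03, -0.19] [-0.003, 0.001, -0.002] 17mm 0.2deg
[1.68, 0.03, -0.18] [-0.003, 0.001, -0.002] 17mm 0.2deg
[1.68, 0.04, -0.18] [-0.003, 0.001, -0.002] 17mm 0.2deg
```

View pics/w2.png

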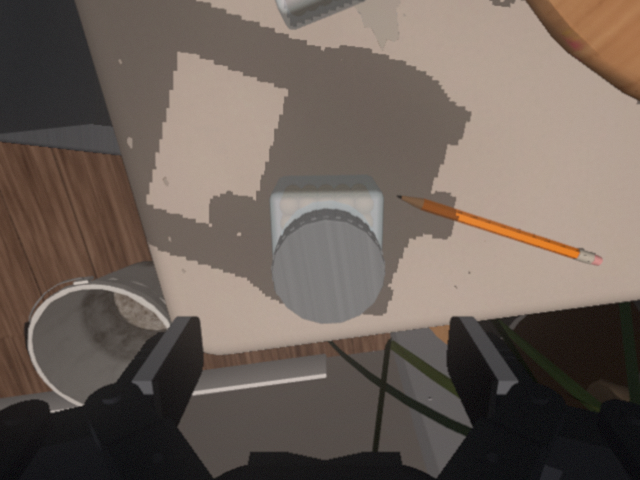

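Run:
```python
from h import *
c=load('w2');c1=load('w1')
print(onz(c,(329,268),.0835),tri([ray(c,(329,268)),ray(c1,(323,284))]))
A=onz(c,(272,194),.05);B=onz(c,(383,191),.05);d=B-A;print(A,B,np.degrees(np.arctan2(d[1],d[0])),np.linalg.norm(d),(A+B)/2+.028*np.array([d[1],-d[0],0])/np.linalg.norm(d))
```

```text
[ 0.5584871  -0.08511074  0.0835    ] (array([ 0.55456085, -0.06264303,  0.13892444]), [np.float64(0.0002406350396351756), np.float64(0.00024063503963530898)])
[ 0.52922549 -0.06389266  0.05      ] [ 0.58170133 -0.05652564  0.05      ] 7.9914562387073 0.052990441209258214 [ 0.55935612 -0.08793723  0.05      ]
```

Call:
arm_command --plan '[{"slide":[0.5,0.05,-0.4],"turn":[-0.008,0,-0.005],"fingers":0},{"slide":[1.3,0.05,-0.3],"turn":[-0.005,0,-0.005],"fingers":0},{"slide":[1.7,0.03,-0.2],"turn":[0,0,0],"fingers":0},{"slide":[1.7,0.03,0],"turn":[0,0,0],"fingers":0},{"slide":[1.7,0,0],"turn":[0,0,0],"fingers":0},{"slide":[1.2,0,0],"turn":[0,0,0],"fingers":0},{"slide":[0,0,0],"turn":[0,0,0],"fingers":0},{"slide":[0,0,0],"turn":[0,0,0],"fingers":0}]'

```text
time: 6.25
position: [0.5582, -0.0871, 0.0329]
orientation: [0.532, 0.466, 0.531, -0.468]
ft_force: [-0.4, 0.3, 0.0]
grip_width: 0.999
```

Run:
```python
from h import *
st()
plan([([.559,-.0875,.036],7.6,1)])
```

```text
t 6.25 p [ 0.5582 -0.0871  0.0329] yaw 7.42 tilt [-0.04 -0.2 ] F [-0.4  0.3  0. ] w 0.999 q [-0.2   0.02  1.9  -0.    1.22 -0.33]
[-0.31, 0.07, 0.05] [-0.003, 0.003, 0.001] 3mm 0.3deg
```

Call:
arm_command --plan '[{"slide":[-0.3,0.07,0],"turn":[0,0.003,0],"fingers":1},{"slide":[0,0,0],"turn":[0,0,0],"fingers":1},{"slide":[0,0,0],"turn":[0,0,0],"fingers":1},{"slide":[0,0,0],"turn":[0,0,0],"fingers":1},{"slide":[0,0,0],"turn":[0,0,0],"fingers":1},{"slide":[0,0,0],"turn":[0,0,0],"fingers":1},{"slide":[0,0,0],"turn":[0,0,0],"fingers":1},{"slide":[0,0,0],"turn":[0,0,0],"fingers":1}]' --squeeze 60

```text
time: 7.25
position: [0.5594, -0.0872, 0.0376]
orientation: [0.532, 0.467, 0.531, -0.467]
ft_force: [-0.7, -0.2, -1.8]
grip_width: 0.644
```

Run:
```python
from h import *
st()
plan([([.555,-.0875,.17],9,5),([.50,.25,.20],13.3,8)])
```

```text
t 7.25 p [ 0.5594 -0.0872  0.0376] yaw 7.41 tilt [ 0.04 -0.04] F [-0.7 -0.2 -1.8] w 0.644 q [-0.2   0.02  1.89 -0.    1.23 -0.33]
[-2.65, -0.09, -0.0] [-0.006, 0.0, -0.0] 26mm 0.3deg
[-2.65, -0.09, -0.0] [-0.006, 0.0, -0.0] 26mm 0.3deg
[-2.65, -0.09, -0.0] [-0.006, 0.0, -0.0] 26mm 0.3deg
[-2.65, -0.09, -0.01] [-0.006, 0.0, -0.0] 26mm 0.3deg
[-2.65, -0.09, -0.01] [-0.006, 0.0, -0.0] 26mm 0.3deg
[-0.38, -0.02, -4.27] [-0.009, 0.0, 0.0] 43mm 0.5deg
[-0.38, 0.02, -4.27] [-0.009, 0.0, 0.0] 43mm 0.5deg
[-0.38, 0.06, -4.27] [-0.009, 0.0, 0.0] 43mm 0.5deg
[-0.37, 0.1, -4.27] [-0.009, 0.0, 0.0] 43mm 0.5deg
[-0.38, 0.14, -4.27] [-0.009, 0.0, 0.0] 43mm 0.5deg
[-0.38, 0.18, -4.27] [-0.009, 0.0, 0.0] 43mm 0.5deg
[-0.38, 0.22, -4.27] [-0.009, 0.0, 0.0] 43mm 0.5deg
[-0.38, 0.26, -4.27] [-0.009, 0.0, 0.0] 43mm 0.5deg
```

Call:
arm_command --plan '[{"slide":[-2.0,0,0],"turn":[0,0,0],"fingers":1},{"slide":[-3.5,0,0],"turn":[0,0,0],"fingers":1},{"slide":[-3.5,0,-0.5],"turn":[-0.01,0,0],"fingers":1},{"slide":[-3.5,0,-2.0],"turn":[-0.01,0,0],"fingers":1},{"slide":[-2.0,-0.2,-3.5],"turn":[-0.01,0,0],"fingers":1},{"slide":[-1.0,-0.2,-4.5],"turn":[-0.01,0,0],"fingers":1},{"slide":[-0.5,0,-5],"turn":[-0.01,0,0],"fingers":1},{"slide":[0,0,-5],"turn":[-0.01,0,0],"fingers":1}]'

```text
time: 8.25
position: [0.521, 0.1176, 0.2134]
orientation: [0.546, 0.453, 0.542, -0.45]
ft_force: [0.3, 0.1, -4.0]
grip_width: 0.646
```

Run:
```python
from h import *
st()
plan([([.505,.26,.22],13.3,6)])
```

```text
t 8.25 p [0.521  0.1176 0.2134] yaw 10.65 tilt [0.42 0.  ] F [ 0.3  0.1 -4. ] w 0.646 q [ 0.17 -0.19  1.79 -0.    1.53 -0.01]
[-0.11, 0.18, -2.38] [-0.008, 0.0, -0.001] 24mm 0.4deg
[-0.11, 0.19, -2.38] [-0.008, 0.0, -0.001] 24mm 0.4deg
[-0.11, 0.21, -2.38] [-0.008, 0.0, -0.001] 24mm 0.4deg
[-0.11, 0.23, -2.38] [-0.008, 0.0, -0.001] 24mm 0.4deg
[-0.11, 0.25, -2.37] [-0.008, 0.0, -0.001] 24mm 0.4deg
[-0.11, 0.27, -2.37] [-0.008, 0.0, -0.001] 24mm 0.4deg
```

Call:
arm_command --plan '[{"slide":[-0.2,0.3,-4.0],"turn":[-0.012,0,0],"fingers":1},{"slide":[-0.1,0.3,-4.0],"turn":[-0.012,0,-0.003],"fingers":1},{"slide":[-0.1,0.3,-2.8],"turn":[-0.012,0,-0.003],"fingers":1},{"slide":[-0.1,0.2,-1.5],"turn":[-0.01,0,0],"fingers":1},{"slide":[0,0.1,-0.6],"turn":[0,0,0],"fingers":1},{"slide":[0,0,0],"turn":[0,0,0],"fingers":1},{"slide":[0,0,0],"turn":[0,0,0],"fingers":1},{"slide":[0,0,0],"turn":[0,0,0],"fingers":1}]'

```text
time: 9.25
position: [0.5049, 0.2511, 0.2258]
orientation: [0.557, 0.439, 0.553, -0.436]
ft_force: [-0.8, 0.2, -4.3]
grip_width: 0.641
```

Run:
```python
from h import *
st()
snap('wrist','w3')
```

```text
t 9.25 p [0.5049 0.2511 0.2258] yaw 13.47 tilt [0.39 0.01] F [-0.8  0.2 -4.3] w 0.641 q [ 0.42 -0.12  1.71 -0.    1.55  0.18]
```

View pics/w3.png

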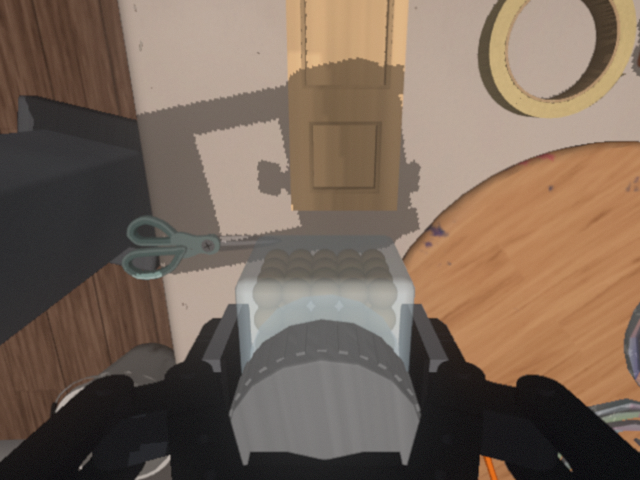

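Run:
```python
from h import *
c=load('w3'); im=c['pixels']
cv2.imwrite('pics/w3z.png',cv2.resize(im[0:220,270:430],None,fx=3.6,fy=3.6,interpolation=cv2.INTER_CUBIC)[:790])
```

```text
(no output)
```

View pics/w3z.png

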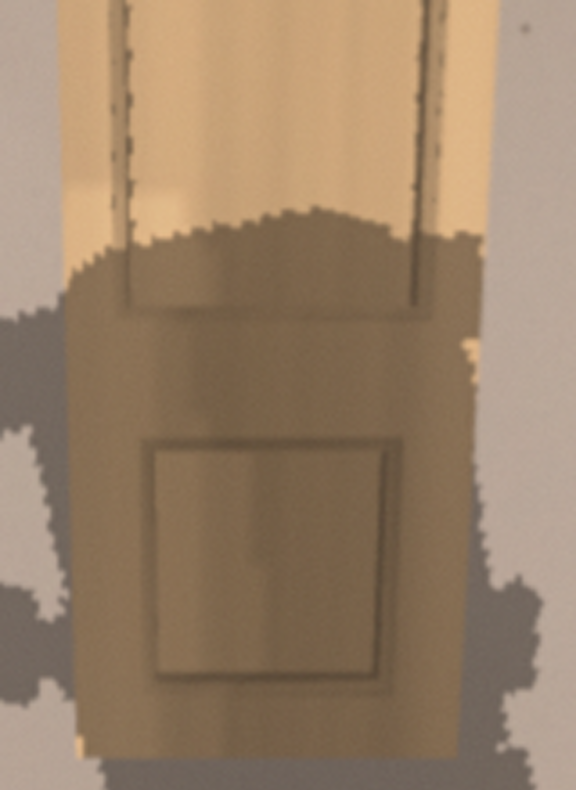

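```bash
cat > m.py <<'E'
from h import *
c=load('w3')
f=lambda x,y:(270+x/3.6,y/3.6)
def seg(a,b,z=.02):
    A=onz(c,f(*a),z);B=onz(c,f(*b),z);d=B-A
    print(A.round(4),B.round(4),'len',np.linalg.norm(d).round(4),'ang',np.degrees(np.arctan2(d[1],d[0])).round(2),'mid',((A+B)/2).round(4))
seg((143,438),(402,438));seg((147,690),(393,690));seg((147,690),(143,438));seg((393,690),(402,438))
n=np.mean([onz(c,f(*p),.02) for p in [(143,438),(402,438),(393,690),(147,690)]],0);print('narrow',n)
seg((118,320),(432,320)); seg((78,757),(458,757));seg((78,757),(60,0));seg((458,757),(499,0))
E
python3 m.py
```

```text
[0.4805 0.3102 0.02  ] [0.5339 0.3229 0.02  ] len 0.0549 ang 13.4 mid [0.5072 0.3166 0.02  ]
[0.4934 0.2575 0.02  ] [0.5468 0.2702 0.02  ] len 0.0549 ang 13.36 mid [0.5201 0.2638 0.02  ]
[0.4934 0.2575 0.02  ] [0.4805 0.3102 0.02  ] len 0.0543 ang 103.75 mid [0.4869 0.2838 0.02  ]
[0.5468 0.2702 0.02  ] [0.5339 0.3229 0.02  ] len 0.0543 ang 103.76 mid [0.5404 0.2966 0.02  ]
narrow [0.51366884 0.29019599 0.02      ]
[0.4703 0.3319 0.02  ] [0.5335 0.347  0.02  ] len 0.065 ang 13.42 mid [0.5019 0.3395 0.02  ]
[0.4816 0.2389 0.02  ] [0.5654 0.2587 0.02  ] len 0.0861 ang 13.35 mid [0.5235 0.2488 0.02  ]
[0.4816 0.2389 0.02  ] [0.4466 0.3864 0.02  ] len 0.1516 ang 103.34 mid [0.4641 0.3126 0.02  ]
[0.5654 0.2587 0.02  ] [0.5297 0.4063 0.02  ] len 0.1518 ang 103.57 mid [0.5476 0.3325 0.02  ]
```

Run:
```python
from h import *
plan([([.4943,.3718,.095],13.4,5)])
```

```text
[2.62, 0.34, -2.4] [0.0, 0.0, -0.001] 36mm 0.1deg
[2.62, 0.34, -2.4] [0.0, 0.0, -0.001] 36mm 0.1deg
[2.62, 0.34, -2.4] [0.0, 0.0, -0.001] 36mm 0.1deg
[2.62, 0.35, -2.4] [0.0, 0.0, -0.001] 36mm 0.1deg
[2.62, 0.35, -2.4] [0.0, 0.0, -0.001] 36mm 0.1deg
```

Call:
arm_command --plan '[{"slide":[1.0,0.4,-3.0],"turn":[0,0,-0.003],"fingers":1},{"slide":[2.5,0.4,-3.5],"turn":[0,0,-0.003],"fingers":1},{"slide":[3.0,0.4,-3.0],"turn":[0,0,0],"fingers":1},{"slide":[3.0,0.3,-1.7],"turn":[0,0,0],"fingers":1},{"slide":[2.0,0.2,-0.6],"turn":[0,0,0],"fingers":1},{"slide":[1.0,0.1,-0.1],"turn":[0,0,0],"fingers":1},{"slide":[0,0,0],"turn":[0,0,0],"fingers":1},{"slide":[0,0,0],"turn":[0,0,0],"fingers":1}]'

```text
time: 10.3
position: [0.4974, 0.3714, 0.0995]
orientation: [0.555, 0.44, 0.553, -0.438]
ft_force: [-0.4, 0.1, -3.3]
grip_width: 0.643
```

Run:
```python
from h import *
st()
plan([([.4943,.3718,.0436],13.4,5)])
snap('wrist','w4');snap('scene','s4')
```

```text
t 10.3 p [0.4974 0.3714 0.0995] yaw 13.19 tilt [ 0.26 -0.01] F [-0.4  0.1 -3.3] w 0.643 q [ 0.6   0.07  1.73 -0.    1.34  0.37]
[1.12, -0.06, -0.02] [-0.001, 0.0, -0.001] 11mm 0.1deg
[1.12, -0.06, -0.02] [-0.001, 0.0, -0.001] 11mm 0.1deg
[1.12, -0.06, -0.02] [-0.001, 0.0, -0.001] 11mm 0.1deg
[1.12, -0.06, -0.02] [-0.001, 0.0, -0.001] 11mm 0.1deg
[1.12, -0.06, -0.02] [-0.001, 0.0, -0.001] 11mm 0.1deg
```

View pics/w4.png

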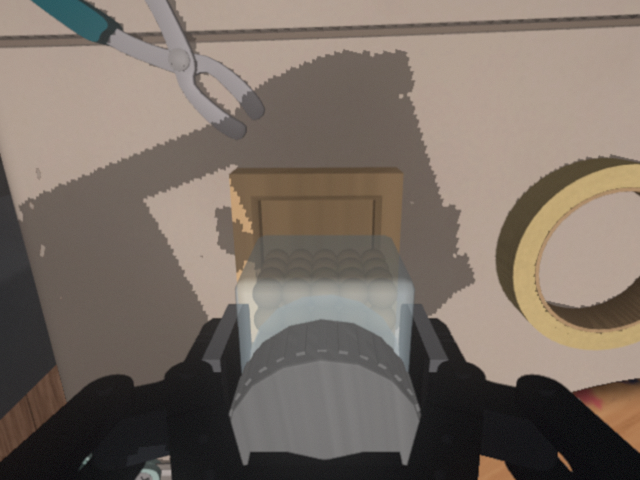

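Run:
```python
from h import *
c=load('w4')
A=onz(c,(251,197),.02);B=onz(c,(383,197),.02);m=(A+B)/2;d=np.array([-.2317,.9728,0]);print(A,B,np.linalg.norm(B-A),'ctr',m-.033*d)
A=onz(c,(231,170),.02);B=onz(c,(403,169),.02);m=(A+B)/2;print(np.linalg.norm(B-A),'ctr',m-.0485*d, m-.1325*d)
# held jar top-back edge corners at 50mm height: z=.0995-.0376+.05
z=.0995-.0376
A=onz(c,(238,283),z+.05);B=onz(c,(413,280),z+.05);print(A,B,np.linalg.norm(B-A),'jar',(A+B)/2-.028*d,'lower',(onz(c,(257,237),z)+onz(c,(393,237),z))/2-.028*d, np.linalg.norm(onz(c,(257,237),z)-onz(c,(393,237),z)))
```

```text
[0.45432591 0.39504725 0.02      ] [0.51893108 0.41010602 0.02      ] 0.06633697825086116 ctr [0.49427459 0.37047423 0.02      ]
0.08466216289147388 ctr [0.49479715 0.36885117 0.02      ] [0.51425995 0.28713597 0.02      ]
[0.46600202 0.39188429 0.1119    ] [0.51695493 0.40472631 0.1119    ] 0.0525463239651493 jar [0.49796607 0.3710669  0.1119    ] lower [0.49856315 0.36891055 0.0619    ] 0.05632641514346584
```

Call:
arm_command --plan '[{"slide":[0.3,-0.25,0],"turn":[-0.003,0,-0.003],"fingers":1},{"slide":[0.8,-0.1,0],"turn":[0,0,0],"fingers":1},{"slide":[1.2,0,0],"turn":[0,0,0],"fingers":1},{"slide":[1.2,0,0],"turn":[0,0,0],"fingers":1},{"slide":[1.0,0,0],"turn":[0,0,0],"fingers":1},{"slide":[0.6,0,0],"turn":[0,0,0],"fingers":1},{"slide":[0.3,0,0],"turn":[0,0,0],"fingers":1},{"slide":[0,0,0],"turn":[0,0,0],"fingers":1}]'

```text
time: 11.4
position: [0.4941, 0.3704, 0.0439]
orientation: [0.555, 0.439, 0.554, -0.438]
ft_force: [-0.0, 0.3, -2.5]
grip_width: 0.645
```

Run:
```python
from h import *
st()
plan([([.4945,.371,.0436],13.4,1)])
```

```text
t 11.4 p [0.4941 0.3704 0.0439] yaw 13.36 tilt [ 0.12 -0.03] F [-0.   0.3 -2.5] w 0.645 q [ 0.6   0.12  1.78 -0.    1.25  0.37]
[0.03, 0.06, -0.05] [-0.001, 0.001, -0.002] 1mm 0.1deg
```

Call:
arm_command --plan '[{"slide":[0.1,0,0],"turn":[0,0,0],"fingers":1},{"slide":[0.1,0,0],"turn":[0,0,0],"fingers":1},{"slide":[0.1,0,0],"turn":[0,0,0],"fingers":1},{"slide":[0,0,0],"turn":[0,0,0],"fingers":0},{"slide":[0,0,0],"turn":[0,0,0],"fingers":0},{"slide":[0,0,0],"turn":[0,0,0],"fingers":0},{"slide":[0,0,0],"turn":[0,0,0],"fingers":0},{"slide":[0,0,0],"turn":[0,0,0],"fingers":0}]'

```text
time: 12.4
position: [0.4948, 0.3709, 0.044]
orientation: [0.556, 0.439, 0.554, -0.437]
ft_force: [-0.7, 0.4, -0.1]
grip_width: 0.997
```

Run:
```python
from h import *
st()
plan([([.494,.3705,.16],15,5),([.5376,.0432,.17],26.6,8)])
```

```text
t 12.4 p [0.4948 0.3709 0.044 ] yaw 13.36 tilt [0.21 0.03] F [-0.7  0.4 -0.1] w 0.997 q [ 0.6   0.12  1.77 -0.    1.24  0.37]
[-2.32, -0.01, 0.01] [-0.006, 0.0, -0.001] 23mm 0.3deg
[-2.32, -0.01, 0.0] [-0.006, 0.0, -0.001] 23mm 0.3deg
[-2.32, -0.01, 0.0] [-0.006, 0.0, -0.001] 23mm 0.3deg
[-2.32, -0.01, 0.0] [-0.006, 0.0, -0.001] 23mm 0.3deg
[-2.32, -0.02, 0.0] [-0.006, 0.0, -0.001] 23mm 0.3deg
[-0.13, -0.53, 4.09] [-0.025, 0.0, 0.0] 41mm 1.5deg
[-0.13, -0.64, 4.08] [-0.025, 0.0, 0.0] 41mm 1.5deg
[-0.13, -0.74, 4.06] [-0.025, 0.0, 0.0] 41mm 1.5deg
[-0.13, -0.84, 4.04] [-0.025, 0.0, 0.0] 41mm 1.5deg
[-0.13, -0.94, 4.02] [-0.025, 0.0, 0.0] 41mm 1.5deg
[-0.13, -1.04, 3.99] [-0.025, 0.0, 0.0] 41mm 1.5deg
[-0.13, -1.15, 3.97] [-0.025, 0.0, 0.0] 41mm 1.5deg
[-0.13, -1.25, 3.94] [-0.025, 0.0, 0.0] 41mm 1.5deg
```

Call:
arm_command --plan '[{"slide":[-1.5,0,0],"turn":[0,0,0],"fingers":0},{"slide":[-3.0,0,0],"turn":[-0.02,0,0],"fingers":0},{"slide":[-3.5,0,0],"turn":[-0.02,0,0],"fingers":0},{"slide":[-3.5,0,1.0],"turn":[-0.02,0,0],"fingers":0},{"slide":[-1.5,-0.4,3.5],"turn":[-0.02,0,0],"fingers":0},{"slide":[0,-0.6,4.5],"turn":[-0.02,0,0],"fingers":0},{"slide":[0,-0.7,5],"turn":[-0.02,0,0],"fingers":0},{"slide":[0,-0.9,5],"turn":[-0.02,0,0],"fingers":0}]'

```text
time: 13.4
position: [0.5312, 0.1802, 0.1871]
orientation: [0.588, 0.399, 0.584, -0.393]
ft_force: [0.1, -0.2, -0.2]
grip_width: 0.998
```

Run:
```python
from h import *
st()
snap('scene','s5')
plan([([.5376,.0432,.14],26.6,6)])
```

```text
t 13.4 p [0.5312 0.1802 0.1871] yaw 21.93 tilt [0.56 0.18] F [ 0.1 -0.2 -0.2] w 0.998 q [ 0.28 -0.12  1.77  0.    1.48 -0.1 ]
[0.79, -0.74, 2.08] [-0.014, 0.001, -0.002] 23mm 0.8deg
[0.79, -0.77, 2.07] [-0.014, 0.001, -0.002] 23mm 0.8deg
[0.79, -0.8, 2.06] [-0.014, 0.001, -0.002] 23mm 0.8deg
[0.79, -0.83, 2.05] [-0.014, 0.001, -0.002] 23mm 0.8deg
[0.79, -0.85, 2.04] [-0.014, 0.001, -0.002] 23mm 0.8deg
[0.79, -0.88, 2.03] [-0.014, 0.001, -0.002] 23mm 0.8deg
```

View pics/s5.png

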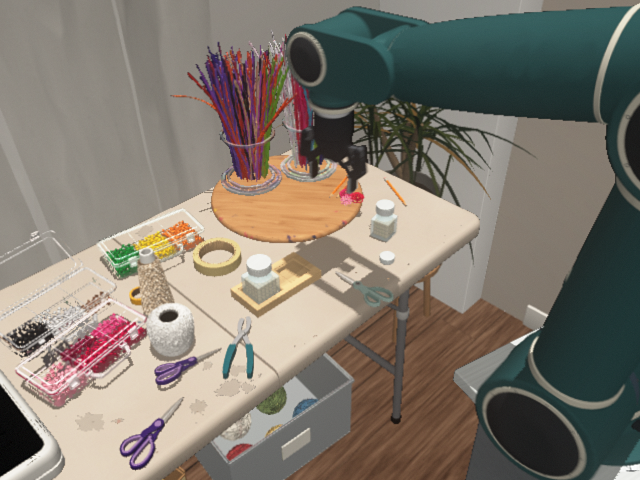

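Call:
arm_command --plan '[{"slide":[0.5,-1.2,3.0],"turn":[-0.02,0,-0.004],"fingers":0},{"slide":[1.0,-1.3,3.2],"turn":[-0.02,0,-0.004],"fingers":0},{"slide":[1.0,-1.2,2.8],"turn":[-0.02,0,-0.002],"fingers":0},{"slide":[1.0,-0.7,1.8],"turn":[-0.015,0,0],"fingers":0},{"slide":[0.8,-0.3,0.8],"turn":[-0.005,0,0],"fingers":0},{"slide":[0.3,0,0.1],"turn":[0,0,0],"fingers":0},{"slide":[0,0,0],"turn":[0,0,0],"fingers":0},{"slide":[0,0,0],"turn":[0,0,0],"fingers":0}]'

```text
time: 14.45
position: [0.537, 0.0456, 0.1477]
orientation: [0.604, 0.373, 0.598, -0.371]
ft_force: [-0.4, -0.7, -1.0]
grip_width: 1.001
```

Run:
```python
from h import *
st()
snap('wrist','w6')
plan([([.5376,.0432,.0365],26.6,6)])
```

```text
t 14.45 p [0.537  0.0456 0.1477] yaw 26.46 tilt [ 0.48 -0.09] F [-0.4 -0.7 -1. ] w 1.001 q [ 0.04 -0.14  1.86 -0.    1.42 -0.42]
[1.85, -0.02, 0.03] [-0.0, 0.001, -0.001] 19mm 0.1deg
[1.85, -0.02, 0.03] [-0.0, 0.001, -0.001] 19mm 0.1deg
[1.85, -0.02, 0.03] [-0.0, 0.001, -0.001] 19mm 0.1deg
[1.85, -0.01, 0.03] [-0.0, 0.001, -0.001] 19mm 0.1deg
[1.85, -0.01, 0.04] [-0.0, 0.001, -0.001] 19mm 0.1deg
[1.85, -0.01, 0.04] [-0.0, 0.001, -0.001] 19mm 0.1deg
```

View pics/w6.png

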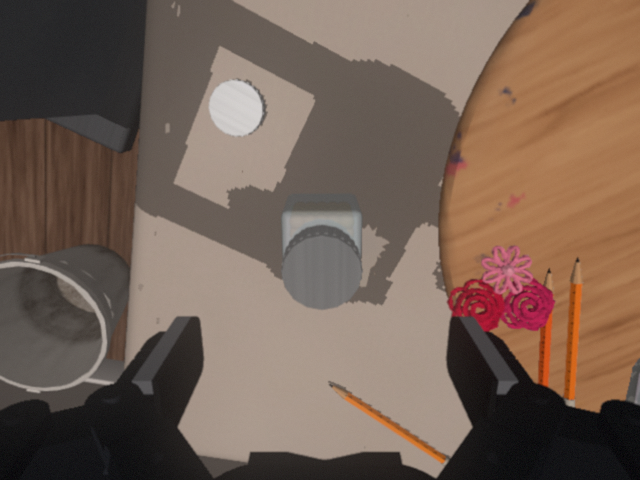

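Run:
```python
from h import *
c=load('w6')
print(onz(c,(321,270),.0835))
d=np.array([-.4478,.8942,0])
A=onz(c,(283,213),.05);B=onz(c,(361,213),.05);v=B-A;print(np.linalg.norm(v),np.degrees(np.arctan2(v[1],v[0])),(A+B)/2-.023*d)
p=np.array([.5376,.0432,.02]);y=np.array([.8942,.4478,0])
for s in(-.057,.057,.065):print(proj(c,p+s*y),proj(c,p+s*y+[0,0,-.02]))
print(onz(c,(450,290),0.01))
```

```text
[0.53624323 0.0444367  0.0835    ]
0.04312834722453663 26.343650872902753 [0.53811138 0.04206514 0.05      ]
[232.52454926 234.26014026] [238.41934892 225.23102021]
[411.79602538 233.43803843] [405.87980013 224.48047085]
[424.36970056 233.37967562] [417.62426652 224.42556203]
[0.63631447 0.04294157 0.01      ]
```

Call:
arm_command --plan '[{"slide":[1.5,0,0.1],"turn":[0,0.002,-0.004],"fingers":0},{"slide":[2.4,0,0.1],"turn":[0,0,0],"fingers":0},{"slide":[2.5,0,0],"turn":[0,0,0],"fingers":0},{"slide":[2.2,0,0],"turn":[0,0,0],"fingers":0},{"slide":[1.3,0,0],"turn":[0,0,0],"fingers":0},{"slide":[0.7,0,0],"turn":[0,0,0],"fingers":0},{"slide":[0.2,0,0],"turn":[0,0,0],"fingers":0},{"slide":[0,0,0],"turn":[0,0,0],"fingers":0}]'

```text
time: 15.5
position: [0.5381, 0.0446, 0.0334]
orientation: [0.603, 0.372, 0.6, -0.372]
ft_force: [-0.1, -0.1, -0.3]
grip_width: 0.999
```

Run:
```python
from h import *
st()
plan([([.5376,.0430,.037],26.5,1)])
```

```text
t 15.5 p [0.5381 0.0446 0.0334] yaw 26.55 tilt [ 0.16 -0.09] F [-0.1 -0.1 -0.3] w 0.999 q [ 0.04 -0.04  1.96 -0.    1.22 -0.43]
[-0.36, -0.11, 0.13] [0.001, 0.003, -0.002] 4mm 0.2deg
```

Call:
arm_command --plan '[{"slide":[-0.35,-0.1,0.12],"turn":[0,0.002,0],"fingers":0.3},{"slide":[0,0,0],"turn":[0,0,0],"fingers":1},{"slide":[0,0,0],"turn":[0,0,0],"fingers":1},{"slide":[0,0,0],"turn":[0,0,0],"fingers":1},{"slide":[0,0,0],"turn":[0,0,0],"fingers":1},{"slide":[0,0,0],"turn":[0,0,0],"fingers":1},{"slide":[0,0,0],"turn":[0,0,0],"fingers":1},{"slide":[0,0,0],"turn":[0,0,0],"fingers":1}]'

```text
time: 16.5
position: [0.5383, 0.043, 0.0387]
orientation: [0.603, 0.373, 0.6, -0.371]
ft_force: [1.1, -0.9, -2.3]
grip_width: 0.527
```

Run:
```python
from h import *
st()
plan([([.538,.044,.15],23,5),([.525,.22,.17],13.4,7)])
```

```text
t 16.5 p [0.5383 0.043  0.0387] yaw 26.55 tilt [0.22 0.03] F [ 1.1 -0.9 -2.3] w 0.527 q [ 0.03 -0.04  1.95  0.    1.23 -0.43]
[-2.23, 0.01, -0.02] [0.012, 0.0, -0.001] 22mm 0.7deg
[-2.23, 0.01, -0.02] [0.012, 0.0, -0.001] 22mm 0.7deg
[-2.23, 0.01, -0.02] [0.012, 0.0, -0.001] 22mm 0.7deg
[-2.23, 0.01, -0.02] [0.012, 0.0, -0.001] 22mm 0.7deg
[-2.23, 0.0, -0.02] [0.012, 0.0, -0.001] 22mm 0.7deg
[-0.29, 0.81, -2.39] [0.024, 0.0, -0.0] 25mm 1.4deg
[-0.29, 0.75, -2.41] [0.024, 0.0, -0.0] 25mm 1.4deg
[-0.29, 0.7, -2.42] [0.024, 0.0, -0.0] 25mm 1.4deg
[-0.29, 0.64, -2.44] [0.024, 0.0, -0.0] 25mm 1.4deg
[-0.29, 0.58, -2.45] [0.024, 0.0, -0.0] 25mm 1.4deg
[-0.29, 0.52, -2.47] [0.024, 0.0, -0.0] 25mm 1.4deg
[-0.29, 0.46, -2.48] [0.024, 0.0, -0.0] 25mm 1.4deg
```

Call:
arm_command --plan '[{"slide":[-1.5,0,0],"turn":[0.01,0,0],"fingers":1},{"slide":[-3.0,0,0],"turn":[0.02,0,0],"fingers":1},{"slide":[-3.5,0.2,-0.5],"turn":[0.02,0,0],"fingers":1},{"slide":[-2.5,0.5,-2.0],"turn":[0.03,0,0],"fingers":1},{"slide":[-0.5,0.8,-3.5],"turn":[0.03,0,0],"fingers":1},{"slide":[0,0.8,-3.8],"turn":[0.03,0,0],"fingers":1},{"slide":[0,0.7,-3.8],"turn":[0.03,0,0],"fingers":1},{"slide":[0,0.6,-3.5],"turn":[0.03,0,0],"fingers":1}]'

```text
time: 17.5
position: [0.5134, 0.2193, 0.1598]
orientation: [0.56, 0.436, 0.557, -0.432]
ft_force: [0.8, 0.3, -2.9]
grip_width: 0.528
```

Run:
```python
from h import *
st()
plan([([.514,.2895,.115],13.4,5)])
```

```text
t 17.5 p [0.5134 0.2193 0.1598] yaw 14.3 tilt [0.44 0.11] F [ 0.8  0.3 -2.9] w 0.528 q [ 0.36 -0.11  1.81 -0.    1.44  0.11]
[0.9, 0.35, -1.36] [0.003, 0.0, -0.002] 17mm 0.2deg
[0.9, 0.35, -1.36] [0.003, 0.0, -0.002] 17mm 0.2deg
[0.9, 0.35, -1.36] [0.003, 0.0, -0.002] 17mm 0.2deg
[0.9, 0.34, -1.36] [0.003, 0.0, -0.002] 17mm 0.2deg
[0.9, 0.34, -1.36] [0.003, 0.0, -0.002] 17mm 0.2deg
```

Call:
arm_command --plan '[{"slide":[0.3,0.4,-2.3],"turn":[0.01,0,-0.004],"fingers":1},{"slide":[1.0,0.5,-1.8],"turn":[0.005,0,-0.004],"fingers":1},{"slide":[1.2,0.4,-1.2],"turn":[0,0,0],"fingers":1},{"slide":[1.0,0.3,-0.6],"turn":[0,0,0],"fingers":1},{"slide":[0.5,0.1,-0.2],"turn":[0,0,0],"fingers":1},{"slide":[0,0,0],"turn":[0,0,0],"fingers":1},{"slide":[0,0,0],"turn":[0,0,0],"fingers":1},{"slide":[0,0,0],"turn":[0,0,0],"fingers":1}]'

```text
time: 18.5
position: [0.5155, 0.2852, 0.1195]
orientation: [0.555, 0.438, 0.555, -0.438]
ft_force: [0.6, -0.2, -2.4]
grip_width: 0.525
```

Run:
```python
from h import *
st()
snap('wrist','w7')
plan([([.514,.2895,.0447],13.4,5)])
```

```text
t 18.5 p [0.5155 0.2852 0.1195] yaw 13.39 tilt [ 0.02 -0.02] F [ 0.6 -0.2 -2.4] w 0.525 q [ 0.46 -0.01  1.78 -0.    1.37  0.23]
[1.5, -0.01, -0.09] [-0.0, 0.0, -0.0] 15mm 0.0deg
[1.5, -0.01, -0.09] [-0.0, 0.0, -0.0] 15mm 0.0deg
[1.5, -0.01, -0.09] [-0.0, 0.0, -0.0] 15mm 0.0deg
[1.5, -0.01, -0.09] [-0.0, 0.0, -0.0] 15mm 0.0deg
[1.5, -0.01, -0.09] [-0.0, 0.0, -0.0] 15mm 0.0deg
```

View pics/w7.png

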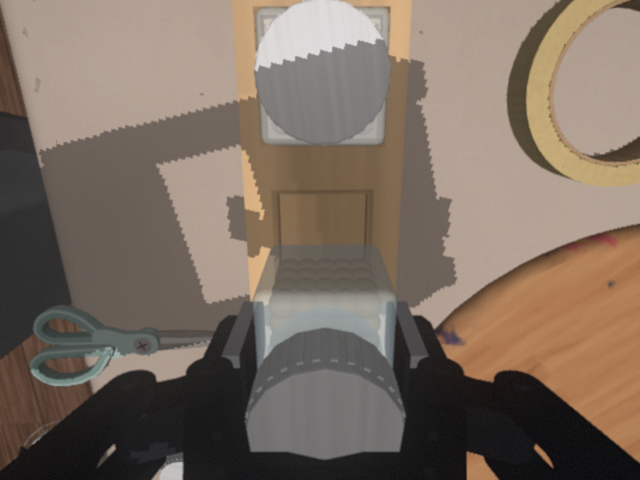

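Run:
```python
from h import *
c=load('w7');d=np.array([-.2317,.9728,0])
A=onz(c,(273,191),.02);B=onz(c,(374,191),.02);print(np.linalg.norm(B-A),(A+B)/2-.028*d)
z=.1195-.0387
A=onz(c,(276,247),z);B=onz(c,(373,247),z);print('foot',np.linalg.norm(B-A),(A+B)/2-.023*d)
A=onz(c,(256,297),z+.05);B=onz(c,(394,297),z+.05);print('sh',np.linalg.norm(B-A),(A+B)/2-.023*d)
print('wide lid',onz(c,(322,71),.0895),np.linalg.norm(onz(c,(255,71),.0895)-onz(c,(389,71),.0895)))
```

```text
0.0553773834696337 [0.51414932 0.2888576  0.02      ]
foot 0.04074911663216891 [0.51616361 0.28297062 0.0808    ]
sh 0.042332471212366184 [0.51605395 0.28428059 0.1308    ]
wide lid [0.49420236 0.37161219 0.0895    ] 0.046876346812383014
```

Call:
arm_command --plan '[{"slide":[0.5,-0.06,-0.3],"turn":[0,0,0],"fingers":1},{"slide":[1.0,0,-0.15],"turn":[0,0,0],"fingers":1},{"slide":[1.4,0,0],"turn":[0,0,0],"fingers":1},{"slide":[1.4,0,0],"turn":[0,0,0],"fingers":1},{"slide":[1.3,0,0],"turn":[0,0,0],"fingers":1},{"slide":[1.0,0,0],"turn":[0,0,0],"fingers":1},{"slide":[0.5,0,0],"turn":[0,0,0],"fingers":1},{"slide":[0.2,0,0],"turn":[0,0,0],"fingers":1}]'

```text
time: 19.55
position: [0.5135, 0.2896, 0.0446]
orientation: [0.555, 0.438, 0.555, -0.439]
ft_force: [-18.6, -9.6, 32.7]
grip_width: 0.525
```

Run:
```python
from h import *
st()
plan([([.514,.289,.0447],13.4,1)])
```

```text
t 19.55 p [0.5135 0.2896 0.0446] yaw 13.39 tilt [-0.05 -0.05] F [-18.6  -9.6  32.7] w 0.525 q [ 0.47  0.06  1.84 -0.    1.25  0.24]
[-0.01, 0.03, 0.07] [-0.0, 0.001, 0.001] 1mm 0.1deg
```

Call:
arm_command --plan '[{"slide":[0,0,0],"turn":[0,0,0],"fingers":1},{"slide":[0,0,0],"turn":[0,0,0],"fingers":1},{"slide":[0,0,0],"turn":[0,0,0],"fingers":0},{"slide":[0,0,0],"turn":[0,0,0],"fingers":0},{"slide":[0,0,0],"turn":[0,0,0],"fingers":0},{"slide":[0,0,0],"turn":[0,0,0],"fingers":0},{"slide":[-1,0,0],"turn":[0,0,0],"fingers":0},{"slide":[-2.5,0,0],"turn":[0,0,0],"fingers":0}]'

```text
time: 20.55
position: [0.5135, 0.2895, 0.0802]
orientation: [0.555, 0.438, 0.555, -0.439]
ft_force: [0.7, -0.2, 0.0]
grip_width: 1.001
```

Run:
```python
from h import *
st()
plan([([.514,.289,.15],13.4,2),([.4945,.371,.16],-10,3)])
```

```text
t 20.55 p [0.5135 0.2895 0.0802] yaw 13.39 tilt [-0.09 -0.07] F [ 0.7 -0.2  0. ] w 1.001 q [ 0.47  0.03  1.81 -0.    1.31  0.24]
[-3.49, 0.01, 0.04] [-0.0, 0.0, 0.001] 35mm 0.1deg
[-3.49, 0.01, 0.03] [-0.0, 0.0, 0.001] 35mm 0.1deg
[-0.33, 0.0, -2.81] [0.136, 0.0, 0.0] 28mm 7.8deg
[-0.33, -0.38, -2.78] [0.136, 0.0, 0.0] 28mm 7.8deg
[-0.33, -0.75, -2.71] [0.136, 0.0, 0.0] 28mm 7.8deg
```

Call:
arm_command --plan '[{"slide":[-3.5,0,0],"turn":[0,0,0],"fingers":0},{"slide":[-3.5,0,-0.5],"turn":[0.04,0,0],"fingers":0},{"slide":[-1.0,0,-2.3],"turn":[0.1,0,0],"fingers":0},{"slide":[0,-0.3,-2.5],"turn":[0.12,0,0],"fingers":0},{"slide":[0,-0.7,-2.0],"turn":[0.12,0,0],"fingers":0},{"slide":[0,-0.5,-0.6],"turn":[0.08,0,0],"fingers":0},{"slide":[0,0,0],"turn":[0,0,0],"fingers":0},{"slide":[0,0,0],"turn":[0,0,0],"fingers":0}]'

```text
time: 21.55
position: [0.4929, 0.3712, 0.1717]
orientation: [0.437, 0.558, 0.436, -0.554]
ft_force: [0.5, -0.6, 0.2]
grip_width: 1.002
```

Run:
```python
from h import *
st()
snap('wrist','w8'); snap('scene','s8')
plan([([.4945,.371,.13],-12,4)])
```

```text
t 21.55 p [0.4929 0.3712 0.1717] yaw -13.69 tilt [0.32 0.18] F [ 0.5 -0.6  0.2] w 1.002 q [ 0.6   0.02  1.67 -0.    1.45  0.84]
[1.04, 0.03, -0.0] [-0.008, -0.001, -0.001] 10mm 0.4deg
[1.04, 0.03, -0.0] [-0.008, -0.001, -0.001] 10mm 0.4deg
[1.04, 0.03, -0.01] [-0.008, -0.001, -0.001] 10mm 0.4deg
[1.04, 0.04, -0.01] [-0.008, -0.001, -0.001] 10mm 0.4deg
```

View pics/w8.png

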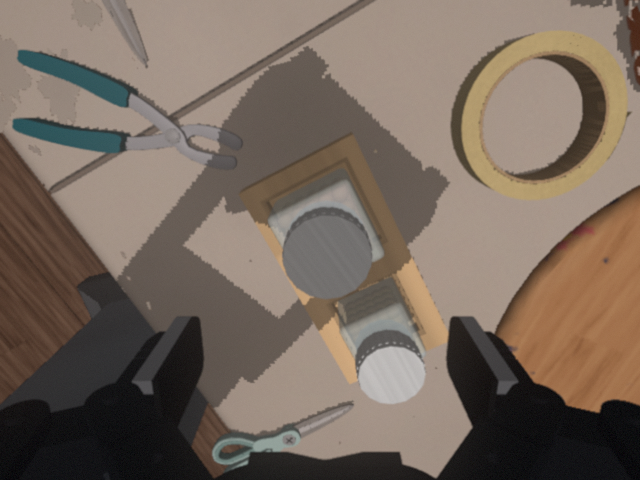

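View pics/s8.png

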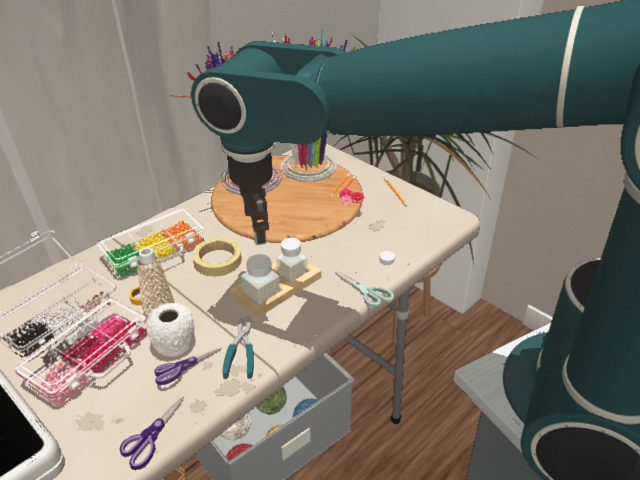

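Run:
```python
from h import *
c=load('w8');s=load('s8');w7=load('w7')
print(onz(c,(327.5,256),.0895),onz(c,(391,372),.0895))
for a in ((327.5,256),): print(tri([ray(c,a),ray(w7,(322,71))]))
im=s['pixels'];cv2.imwrite('pics/s8z.png',cv2.resize(im[220:320,220:340],None,fx=5,fy=5,interpolation=cv2.INTER_CUBIC))
# predicted lid top & feet outlines
for ctr in((.4944,.3713),(.514,.2893)):
  for z in(.0895,.0915): print(proj(s,[*ctr,z]),proj(c,[*ctr,z]))
```

```text
[0.49487112 0.37133027 0.0895    ] [0.51393643 0.29234459 0.0895    ]
(array([0.49455845, 0.37153881, 0.08995368]), [np.float64(0.0003503027047218998), np.float64(0.0003503027047219737)])
[258.12106253 262.137352  ] [326.65431227 256.24950275]
[258.04815667 261.34465428] [326.68570565 257.56699872]
[290.77053708 243.34062083] [392.10354236 376.30611297]
[290.73223714 242.5587249 ] [392.64077922 378.4369902 ]
```

View pics/s8z.png

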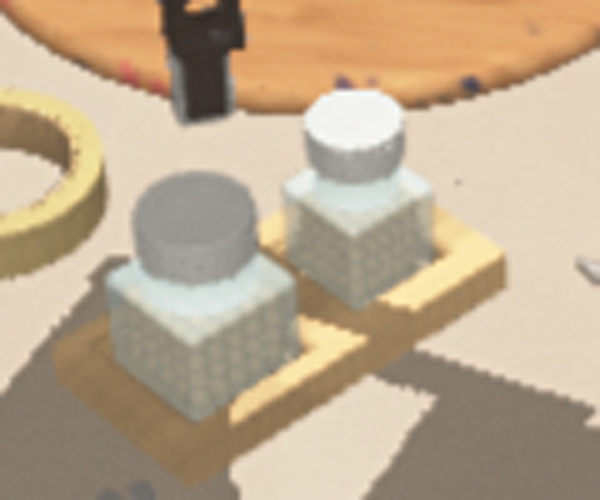

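Call:
arm_command --plan '[{"slide":[1.0,0.1,0],"turn":[0,-0.003,-0.003],"fingers":0},{"slide":[2.0,0.06,0],"turn":[0,-0.001,-0.001],"fingers":0},{"slide":[2.0,0,0],"turn":[0,0,0],"fingers":0},{"slide":[1.7,0,0],"turn":[0,0,0],"fingers":0},{"slide":[1.0,0,0],"turn":[0,0,0],"fingers":0},{"slide":[0.5,0,0],"turn":[0,0,0],"fingers":0},{"slide":[0.1,0,0],"turn":[0,0,0],"fingers":0},{"slide":[0,0,0],"turn":[0,0,0],"fingers":0}]'

```text
time: 22.65
position: [0.4946, 0.3696, 0.0813]
orientation: [-0.437, -0.555, -0.437, 0.557]
ft_force: [-0.4, -0.0, -0.1]
grip_width: 0.998
```

Run:
```python
from h import *
st()
plan([([.4946,.3713,.083],-13.5,1)])
```

```text
t 22.65 p [0.4946 0.3696 0.0813] yaw -13.7 tilt [-0.08 -0.08] F [-0.4 -0.  -0.1] w 0.998 q [ 0.6   0.09  1.75 -0.    1.31  0.84]
[-0.17, -0.04, -0.16] [-0.004, 0.002, 0.001] 2mm 0.2deg
```

Grip the lid.

Call:
arm_command --plan '[{"slide":[-0.17,0,-0.16],"turn":[0,0.002,0],"fingers":0.2},{"slide":[0,0,0],"turn":[0,0,0],"fingers":1},{"slide":[0,0,0],"turn":[0,0,0],"fingers":1},{"slide":[0,0,0],"turn":[0,0,0],"fingers":1},{"slide":[0,0,0],"turn":[0,0,0],"fingers":1},{"slide":[0,0,0],"turn":[0,0,0],"fingers":1},{"slide":[0,0,0],"turn":[0,0,0],"fingers":1},{"slide":[0,0,0],"turn":[0,0,0],"fingers":1}]' --squeeze 60

```text
time: 23.65
position: [0.4953, 0.3717, 0.0847]
orientation: [0.436, 0.557, 0.437, -0.556]
ft_force: [-1.2, -0.9, 1.5]
grip_width: 0.531
```

Run:
```python
from h import *
st();print(readout.get_obs()['ft_torque'])
snap('wrist','w9')
```

```text
t 23.65 p [0.4953 0.3717 0.0847] yaw -13.7 tilt [0.03 0.11] F [-1.2 -0.9  1.5] w 0.531 q [0.6  0.08 1.74 0.   1.31 0.84]
[-0.02619934  0.20297362 -0.06463013]
```

View pics/w9.png

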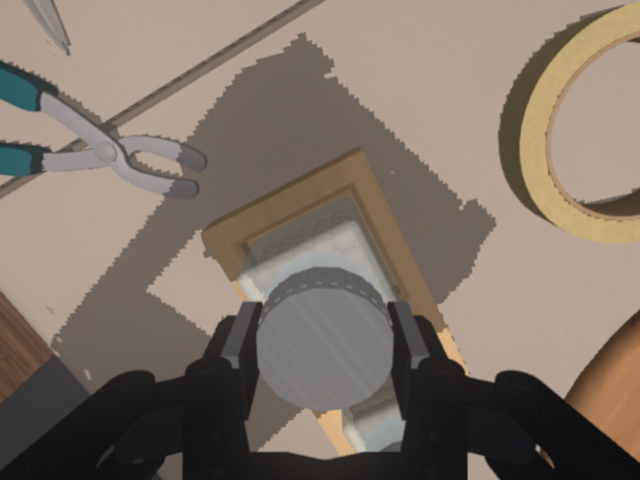

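Call:
arm_command --plan '[{"slide":[0,0,0],"turn":[-0.08,0,0],"fingers":1},{"slide":[0,0,0],"turn":[-0.11,0,0],"fingers":1},{"slide":[0,0,0],"turn":[-0.11,0,0],"fingers":1},{"slide":[0,0,0],"turn":[-0.11,0,0],"fingers":1},{"slide":[0,0,0],"turn":[-0.11,0,0],"fingers":1},{"slide":[0,0,0],"turn":[-0.11,0,0],"fingers":1},{"slide":[0,0,0],"turn":[-0.1,0,0],"fingers":1},{"slide":[0,0,0],"turn":[-0.05,0,0],"fingers":1}]'

```text
time: 24.7
position: [0.4949, 0.3718, 0.0858]
orientation: [0.619, 0.341, 0.62, -0.34]
ft_force: [-1.6, -0.9, 2.0]
grip_width: 0.533
```

Run:
```python
from h import *
st();print(readout.get_obs()['ft_torque'])
```

```text
t 24.7 p [0.4949 0.3718 0.0858] yaw 32.42 tilt [-0.03  0.13] F [-1.6 -0.9  2. ] w 0.533 q [0.6  0.08 1.74 0.   1.32 0.04]
[-0.17780453  0.38895038 -0.02009194]
```

Call:
arm_command --plan '[{"slide":[0,0,0],"turn":[-0.08,0,0],"fingers":1},{"slide":[0,0,0],"turn":[-0.08,0,0],"fingers":1},{"slide":[0,0,0],"turn":[-0.07,0,0],"fingers":1},{"slide":[0,0,0],"turn":[-0.05,0,0],"fingers":1},{"slide":[0,0,0],"turn":[0,0,0],"fingers":1},{"slide":[0,0,0],"turn":[0,0,0],"fingers":1},{"slide":[0,0,0],"turn":[0,0,0],"fingers":1},{"slide":[0,0,0],"turn":[0,0,0],"fingers":1}]'

```text
time: 25.7
position: [0.4944, 0.3715, 0.0858]
orientation: [0.661, 0.249, 0.663, -0.248]
ft_force: [-1.8, -0.5, 1.5]
grip_width: 0.536
```

Run:
```python
from h import *
st();print(readout.get_obs()['ft_torque'])
snap('wrist','w10')
```

```text
t 25.7 p [0.4944 0.3715 0.0858] yaw 48.86 tilt [-0.11  0.08] F [-1.8 -0.5  1.5] w 0.536 q [ 0.6   0.08  1.74  0.    1.32 -0.25]
[-0.06689732  0.25608393 -0.01646748]
```

View pics/w10.png

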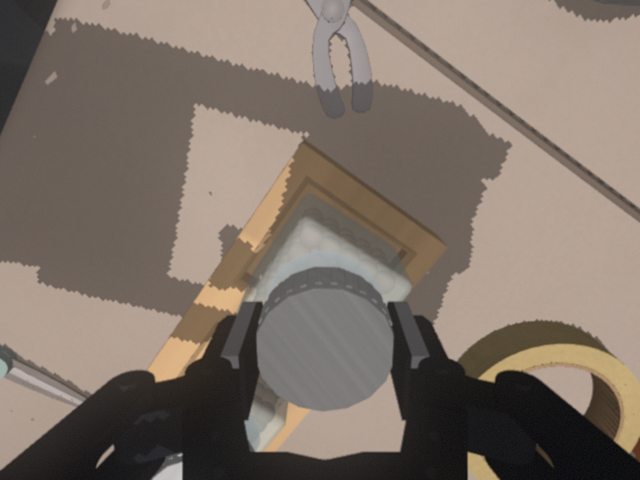

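Run:
```python
from h import *
def enh(n):
    a=load(n)['pixels'][200:420,230:420]; a=cv2.cvtColor(a,cv2.COLOR_BGR2GRAY); a=cv2.createCLAHE(4,(4,4)).apply(a); return cv2.resize(a,None,fx=2.1,fy=2.1,interpolation=cv2.INTER_CUBIC)
cv2.imwrite('pics/cmp.png',np.hstack([enh('w9'),enh('w10')]))
```

```text
(no output)
```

View pics/cmp.png

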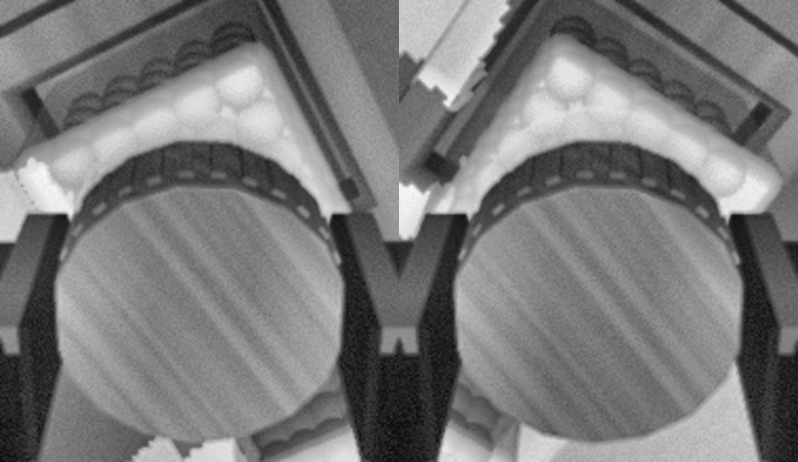

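Call:
arm_command --plan '[{"slide":[-0.2,0,0],"turn":[0,0,0],"fingers":1},{"slide":[-0.4,0,0],"turn":[0,0,0],"fingers":1},{"slide":[-0.6,0,0],"turn":[0,0,0],"fingers":1},{"slide":[-0.7,0,0],"turn":[0,0,0],"fingers":1},{"slide":[-0.7,0,0],"turn":[0,0,0],"fingers":1},{"slide":[-0.7,0,0],"turn":[0,0,0],"fingers":1},{"slide":[-0.4,0,0],"turn":[0,0,0],"fingers":1},{"slide":[0,0,0],"turn":[0,0,0],"fingers":1}]'

```text
time: 26.75
position: [0.4949, 0.3715, 0.1261]
orientation: [0.662, 0.249, 0.662, -0.248]
ft_force: [0.0, 0.2, -1.9]
grip_width: 0.535
```

Run:
```python
from h import *
st()
s=snap('scene','s11');cv2.imwrite('pics/s11z.png',cv2.resize(s['pixels'][180:320,200:340],None,fx=4,fy=4,interpolation=cv2.INTER_CUBIC))
snap('wrist','w11')
```

```text
t 26.75 p [0.4949 0.3715 0.1261] yaw 48.84 tilt [-0.03  0.12] F [ 0.   0.2 -1.9] w 0.535 q [ 0.6   0.05  1.71  0.    1.38 -0.25]
```

View pics/s11z.png

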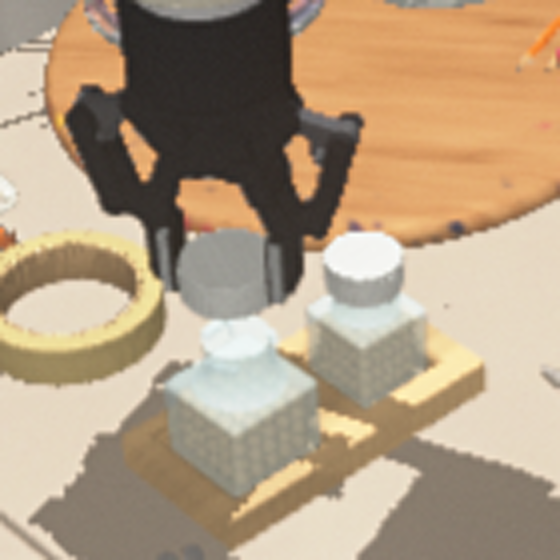

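View pics/w11.png

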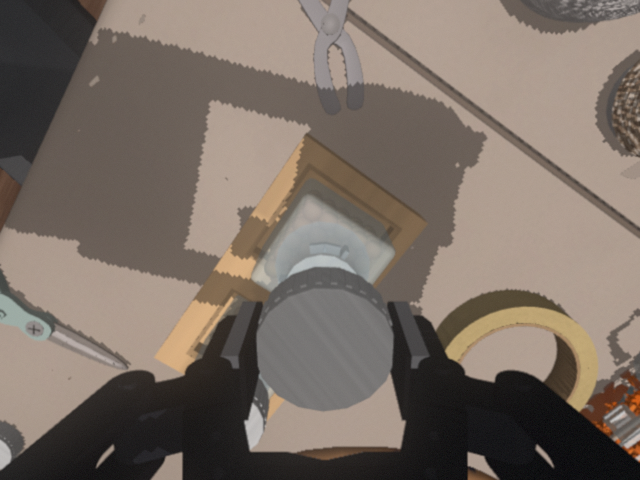

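Call:
arm_command --plan '[{"slide":[-0.3,0,0],"turn":[0,0,0],"fingers":1},{"slide":[-0.3,0,0],"turn":[0,0,0],"fingers":1},{"slide":[0,0,0],"turn":[0,0,0],"fingers":1},{"slide":[0,0,0],"turn":[0,0,0],"fingers":1},{"slide":[0,0,0],"turn":[0,0,0],"fingers":1},{"slide":[0,0,0],"turn":[0,0,0],"fingers":1},{"slide":[0,0,0],"turn":[0,0,0],"fingers":1},{"slide":[0,0,0],"turn":[0,0,0],"fingers":1}]'

```text
time: 27.85
position: [0.4945, 0.3712, 0.1312]
orientation: [0.661, 0.249, 0.663, -0.249]
ft_force: [0.5, -0.3, -0.8]
grip_width: 0.534
```

Run:
```python
from h import *
st()
s=load('s11')
# mouth in scene at zoom approx (241,338)->px
m=(200+241/4,180+336/4); print('mouth',onz(s,m,.084)); l=(200+224/4,180+258/4); print('lid top',onz(s,l,.1298))
snap('top','t12');snap('scene','s12')
t=load('t12');cv2.imwrite('pics/t12z.png',cv2.resize(t['pixels'][190:310,200:460],None,fx=3,fy=3))
```

```text
t 27.85 p [0.4945 0.3712 0.1312] yaw 48.83 tilt [-0.12  0.06] F [ 0.5 -0.3 -0.8] w 0.534 q [ 0.6   0.05  1.7   0.    1.39 -0.25]
mouth [0.49332041 0.36767235 0.084     ]
lid top [0.49874049 0.37053247 0.1298    ]
```

View pics/s12.png

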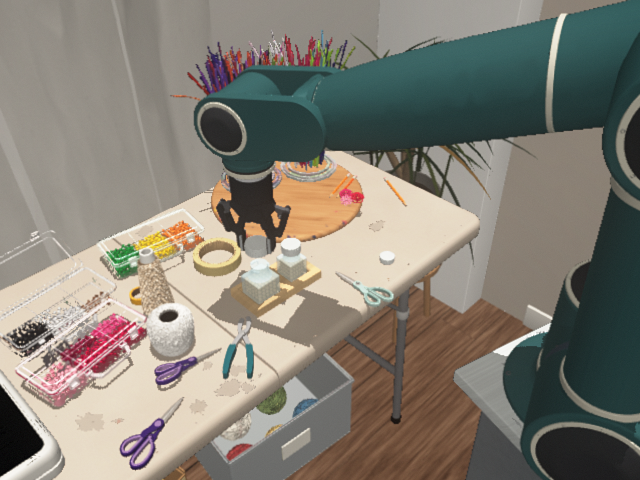

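Run:
```python
from h import *
s=load('s12');w=load('w11')
a=cv2.resize(s['pixels'][225:315,225:315],None,fx=6,fy=6,interpolation=cv2.INTER_CUBIC)
def dr(im,c,off,f,ctr,z,r,col,yaw=None,h=None):
    if yaw is None: pts=[[ctr[0]+r*np.cos(t),ctr[1]+r*np.sin(t),z] for t in np.linspace(0,6.28,60)]
    else:
        pts=[[*(np.array(ctr)+R.from_euler('z',yaw,degrees=True).as_matrix()[:2,:2]@np.array(q)*h),z] for q in [(1,1),(-1,1),(-1,-1),(1,-1)]]
    P=np.array([(proj(c,p)-off)*f for p in pts]).astype(np.int32);cv2.polylines(im,[P],True,col,1)
for k,(im,c,off,f) in enumerate([(a,s,np.array([225,225])-0.5+.5,6)]):
    dr(im,c,off,f,(.4946,.3713),.084,.017,(0,0,255)); dr(im,c,off,f,(.4946,.3713),.056,0,(0,255,0),13.4,.028)
    dr(im,c,off,f,(.4945,.3712),.1145,.024,(255,0,0))
b=cv2.resize(w['pixels'][150:420,200:440],None,fx=2,fy=2,interpolation=cv2.INTER_CUBIC)
dr(b,w,np.array([200,150]),2,(.4946,.3713),.084,.017,(0,0,255)); dr(b,w,np.array([200,150]),2,(.4946,.3713),.056,0,(0,255,0),13.4,.028)
cv2.imwrite('pics/ov.png',a);cv2.imwrite('pics/ovw.png',b)
```

```text
(no output)
```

View pics/ov.png

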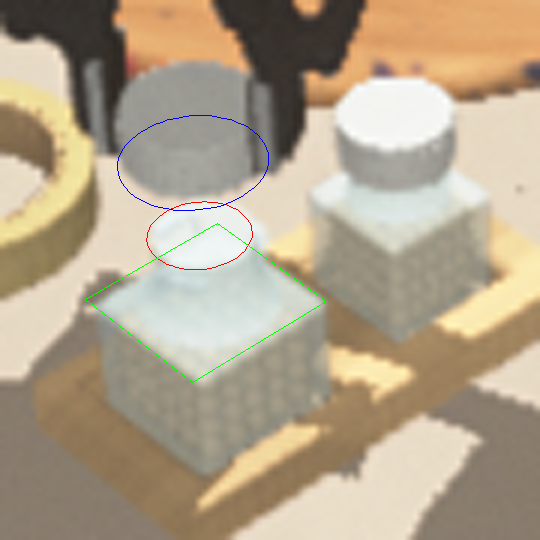

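View pics/ovw.png

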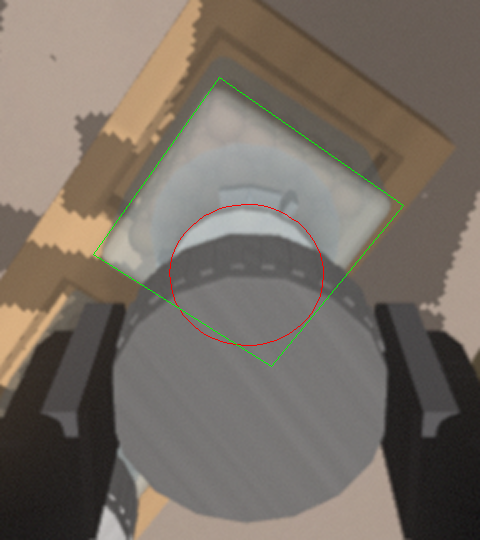

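View pics/t12z.png

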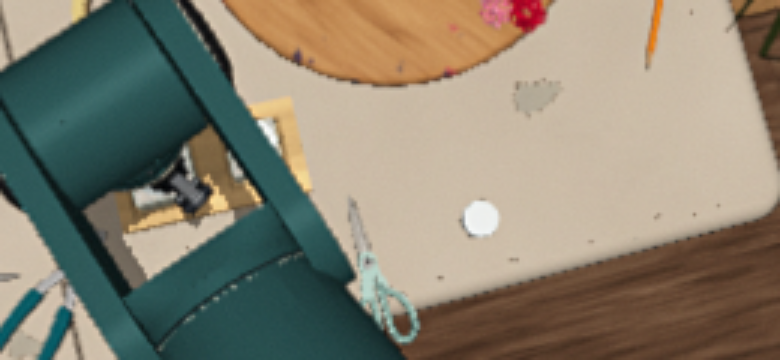

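Run:
```python
from h import *
a=load('s8')['pixels'];b=load('s12')['pixels']
f=lambda im:cv2.resize(im[225:315,225:315],None,fx=4,fy=4,interpolation=cv2.INTER_CUBIC)
cv2.imwrite('pics/ab.png',np.hstack([f(a),f(b)]))
for n,(x0,y0,x1,y1) in {'body':(238,274,282,305),'narrow':(275,238,310,284)}.items():
    t=a[y0:y1,x0:x1]; s=b[y0-6:y1+6,x0-6:x1+6]
    t=cv2.resize(t,None,fx=4,fy=4,interpolation=cv2.INTER_CUBIC);s=cv2.resize(s,None,fx=4,fy=4,interpolation=cv2.INTER_CUBIC)
    r=cv2.matchTemplate(s,t,cv2.TM_CCOEFF_NORMED);_,v,_,l=cv2.minMaxLoc(r);print(n,v,(np.array(l)-24)/4)
```

```text
body 0.8982524871826172 [ 0.   -0.25]
narrow 0.9744815230369568 [0.25 0.  ]
```

View pics/ab.png

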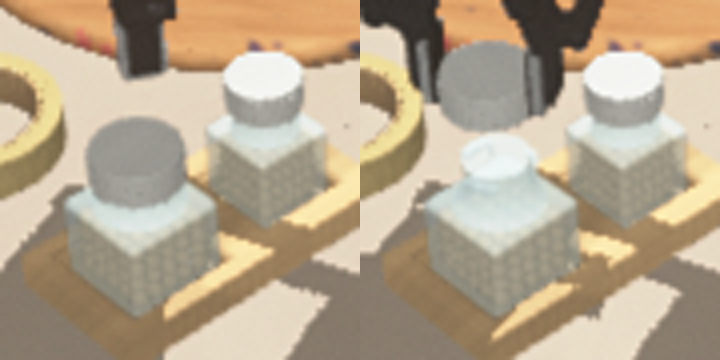

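Run:
```python
from h import *
s=load('s12')
for z in(.0895,.1349):
  P=[proj(s,[.4946+.024*np.cos(t),.3713+.024*np.sin(t),z]) for t in np.linspace(0,6.28,60)];P=(np.array(P)-225)*4;print(z,P.min(0),P.max(0))
```

```text
0.0895 [ 82.53661193 116.97089627] [181.95533845 180.64127712]
0.1349 [74.55575831 43.81213917] [176.35352397 106.60771367]
```

Run:
```python
from h import *
st(); print(job.finish_job())
```

```text
t 27.95 p [0.4945 0.3712 0.1312] yaw 48.83 tilt [-0.11  0.06] F [-0.3  0.2 -0.5] w 0.533 q [ 0.6   0.05  1.7   0.    1.39 -0.25]
the job is handed in; nothing more can be done
None
```

The job is handed in, at about 28 s of the 67 s allowed. Both jars are seated in their pockets. The wide jar's lid is off and held in the fingers, level to about 0.1°, roughly 3 cm above the open mouth.

- **Seating:** both jars stopped at the depth expected for the pocket floor. The wide jar's lid top measured 90.0 mm above the table from two views, against 89.5 mm expected. The scene picture shows both jars level.
- **Lid:** I turned it 62.5° anticlockwise. Its surface pattern stayed still relative to the fingers, so it did not slip. It came off with almost no load.
- **Position over the mouth:** a first rough pixel reading put the lid and mouth 4–6 mm apart. A closer comparison with the pictures from before and after the twist brought that down to about 1.5 mm.
- **Narrow jar:** the force peaked at about 33 N upward with about 21 N sideways as it touched bottom. It fell back to almost nothing after I let go.
- **Other things:** I moved nothing else, and the pictures show no bystander shifted.

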